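# Weigh the boxed-in specimen jar

### The arm

A 6-joint arm with a two-finger parallel gripper is mounted at the origin on the work surface. World frame = base frame: x ahead of the robot, y to its left, z up, the work surface at z = 0. Lengths are in m, angles in rad, forces in N, time in s.
With the tool pointing down it reaches from about 0.35 to 0.8 m from the base axis. Payload 7.3 kg.
Tool frame: the origin (TCP) lies at the very end of the fingers, on their centre line; the grasp point (between the pads) lies 19 mm behind it; z points along the fingers, y is the direction in which the jaws open and shut (so a half turn about z gives the same grasp; the last joint's range is limited). The gripper opens to 85 mm and grips with 20 to 120 N. Pads are 22 mm wide; open, the fingers measure 114 mm over their backs; the gripper's body (76 mm by 85 mm) begins 54 mm behind the grasp point. The pads swing forward as they close: fully open they stand 13 mm farther back than shut.
Start: joints at [-1.26, 0.342, 1.524, -0, 1.275, -0.146], TCP at [0.232, -0.471, 0.231] pointing down, gripper open.
Joint ranges: [-2.53, 2.53], [-0.77, 2.02], [0.04, 2.7], [-1, 4.14], [0.28, 2.66], [-3.11, 3.11]. Speed limits (rad/s): [2.57, 2.57, 3.14, 3.14, 3.14, 3.14].

### API

Orientations are given as a unit quaternion [x, y, z, w].
In Python, from bench import ctrl gives the robot as it stands.
- The arm moves only by the tool drive_tool, never from a script. Its argument "steps" is a list that holds one entry, the list of rows, each a list of 5 numbers: the shift along the tool's x, y, z in mm, then the turn about the tool's z in degrees, then the closure, from -1 (fully open) to 1 (shut). In form: [[[dx, dy, dz, spin, fingers], ...]]. A call has exactly 10 rows; each row shifts and turns the commanded pose from where the row before left it, along the tool's axes as they then stand; what a row does not reach is not made up. A row lasts 1/8 s, in which the tool goes at most 62.5 mm and 10.7 degrees, less where a joint would pass 70% of its speed; a pose out of reach is approached as far as the arm can. A call is refused whole if a number of a shift passes 62.5 or a number of a turn 10.7, either way. A call with a gripper value outside its range is refused whole. The fingers move at their own pace and stop on an object; the grip force is fixed at half the most. Time passes only in rows, so rows that do not move let the fingers close, or fill a call up. It gives the time, the measured TCP pose, the force and the opening at its end, in the units of the state.
- ctrl.get_obs(): the state, without advancing time (a new reading comes with each control period).
- ctrl.camera(name): name is "side" or "top"; returns a dict with "image" (480x640x3 uint8, red, green, blue), "K" (3x3 intrinsics, pixels), "rvec" (rotation vector, rad) and "tvec" (3), from world to camera coordinates, as OpenCV has them. Camera axes: x right, y down, z forward; pixel columns grow to the right and rows downward; lengths in m; the calibration is good to about 2 mm. A picture is of the moment at which its call begins. There is no depth.
- ctrl.finish_job(): hands the job in, once; it reports no verdict.
Trained networks look in a picture, given as the dict that the camera call returned (one of the last four; its "shot" number tells which), for a name from the list of things; names that differ only in an ending like _2 or _b are one class to them, and where a whole thing is asked for, a point or a joint stands for the part that bears it (a point fixed in the world has none). Each returns a list of dicts, best first, with "conf" (0 to 1); they miss things now and then, are a little off and sometimes report something else, mostly with a low value. They report only what shows in the picture. A call takes as long as a camera call. They do not tell look-alikes from the thing itself.
- ctrl.spot_in(picture, name): "extent" ([left, top, right, bottom] in pixels, round what is visible of it).
The state is a dict: "time_s": time; "qpos": joint angles; "qvel": joint speeds; "joint_efforts": joint torques, N m; "position": TCP position; "tcp_rot": TCP orientation; "force": force on the tool from outside, world axes, zero at the start; "moment": the same for the moment, N m; "grip_width": finger opening in m.
Only numpy, scipy, OpenCV 4.12 (cv2) and the standard library are available. Lean on these libraries where they do the work, as an engineer would, in place of code of your own. Each camera call takes 0.05 s, during which the arm holds its last target.

### The job

The low white-lidded specimen jar has to be weighed, but three tall stain bottles box it in on the round tray: move the three bottles, upright, onto the steel side tray first, and only then stand the jar in the middle of the balance pan. With the jar on the pan, put each bottle back, upright, in the very drip saucer it stood in at the start. Leave the little capped vial on the round tray standing where it is.

Things in the scene. Friction and masses are not known exactly. Their poses are not given: they have to be found in the camera images.
- jar: Specimen jar: short round frosted glass, 46 mm diameter, with a white plastic lid 50 mm in diameter (17 mm high), 55 mm high in all; about 110 g. Starts on the floor of the round tray (3 mm above the table), between the bottles. Origin: centre of its underside; z up.
- bottle_cone: Round amber glass bottle, 54 mm diameter up to 84 mm, then a cone-shaped shoulder up to 106 mm, narrow black screw cap 32 mm in diameter from 112 to 140 mm (its top); about 260 g. Origin: centre of its underside; z up.
- bottle_square: Square amber glass bottle, 46 x 46 mm up to 86 mm, then a shoulder up to 100 mm, round black screw cap 30 mm in diameter from 106 to 134 mm (its top); about 220 g. Origin: centre of its underside; z up, x and y across the flats.
- bottle_straight: Straight round amber glass bottle without shoulder, 46 mm diameter, wide black cap 48 mm in diameter from 101 to 128 mm (its top), so that from above only the cap is seen; about 200 g. Origin: centre of its underside; z up.
- saucer_cone: Drip saucer of the cone-shouldered bottle: round, white glazed, 78 mm outside, 74 mm inside diameter at the rim, rim 8 mm high, fixed to the round tray. That bottle stands in it at the start. Origin: centre of its underside, 3 mm above the table; its inner floor is 2 mm above the origin. The saucers stand on three sides of the jar, about 66 mm from it centre to centre, in any order; the round tray itself is dark grey, 230 mm across with a rim 15 mm high.
- saucer_square: Drip saucer of the square bottle: square, white glazed, 70 mm outside, 66 mm inside, rim 8 mm high, fixed to the round tray. The square bottle stands in it at the start. Origin: centre of its underside, 3 mm above the table; its inner floor is 2 mm above the origin; x and y along its sides.
- saucer_straight: Drip saucer of the straight bottle: round, white glazed, 70 mm outside, 66 mm inside diameter at the rim, rim 8 mm high, fixed to the round tray. The straight bottle stands in it at the start. Origin: centre of its underside, 3 mm above the table; its inner floor is 2 mm above the origin.
- side_tray: The side area: empty steel instrument tray, fixed, 280 mm (its x) by 140 mm (its y), wall 3 mm thick and 18 mm high, floor 3 mm thick; room for the three bottles in a row along x, 80 mm apart. Left or right of the round tray. Origin: centre of its underside, on the table.
- balance: Bench balance, fixed, 200 x 165 mm, white, with a display towards the robot and a flat round steel pan 120 mm in diameter whose top is 74 mm above the table (the pan does not give). Left or right of the round tray. Origin: on the table straight below the centre of the pan; x away from the display, z up.
- vial: Small capped glass vial, 20 mm diameter (cap 21 mm), 43 mm high, about 20 g, standing on the floor of the round tray on its open side, some 80 mm from the jar; not to be disturbed. A small flat coverslip box (26 x 26 x 12 mm) lies there too. Origin: centre of its underside.
Things that resemble listed ones, but are neither listed nor needed, are in the scene too. Leave any blue or yellow look-alike of the bottle_square alone. What is meant by the jar is not orange, and is the smaller of those in its own colour.

How it is judged:
By the outcome, as a careful person would: the job done as asked, in the order asked, and still so for the second after the job is handed in, with the robot touching nothing.
It also fails if it takes over 141 s, if anything falls off the work surface, if the arm or the gripper's body presses on something with over 40 N, if the wrist force passes 120 N, or if a joint passes its speed limit or range.

## Working session

There is one attempt and no reset: what is moved stays moved. The work goes in short steps, Python scripts to look and compute and a tool call to move; the robot and the scene stay as the last step left them, time stands still between calls to the robot, and variables do not carry over. Pictures are saved under pics/ and viewed, and the job is handed in when it is done.

Besides the shell and the picture viewer there is one more tool, called after "Call:" in YAML: its name, and indented under it one key for each argument. drive_tool: Moves the arm, as the interface text tells. Its arguments: {"type":"object","properties":{"steps":{"type":"array"}},"required":["steps"]}

```bash
ls; mkdir -p pics
python3 - <<'E'
from bench import ctrl
import cv2
o=ctrl.get_obs(); print({k:o[k] for k in ('time_s','position','tcp_rot','force','grip_width')})
for n in ('top','side'):
    p=ctrl.camera(n); cv2.imwrite(f'pics/{n}0.png',p['image'][:,:,::-1]); print(n,p['K'],p['rvec'],p['tvec'])
    for k in ['jar','bottle_cone','bottle_square','bottle_straight','saucer_cone','saucer_square','saucer_straight','side_tray','balance','vial']:
        print(k,[(round(d['conf'],2),[round(x) for x in d['extent']]) for d in ctrl.spot_in(p,k)][:4])
E
```

```text
pics
{'time_s': 0.0, 'position': array([ 0.23145743, -0.47077331,  0.23061184]), 'tcp_rot': array([ 9.74034225e-01,  2.26399474e-01, -5.59085719e-05, -7.77593389e-04]), 'force': array([-0.13831   , -0.15587143, -0.1423383 ]), 'grip_width': 0.08553370221866073}
top [[454.91300034   0.         314.53757694]
 [  0.         454.91300034 232.29416273]
 [  0.           0.           1.        ]] [ 2.1612085  -2.11006381  0.2212754 ] [-0.04230798  0.5667809   0.78707418]
jar [(0.93, [257, 313, 286, 344]), (0.9, [454, 111, 506, 160]), (0.83, [293, 206, 322, 231])]
bottle_cone [(0.73, [100, 202, 191, 360]), (0.59, [326, 206, 355, 243])]
bottle_square [(0.97, [168, 127, 208, 176]), (0.83, [410, 163, 455, 205]), (0.82, [302, 162, 335, 203])]
bottle_straight [(0.84, [286, 232, 315, 264])]
saucer_cone [(0.87, [318, 216, 359, 252])]
saucer_square [(0.82, [294, 175, 334, 213])]
saucer_straight [(0.94, [278, 248, 320, 274])]
side_tray [(0.92, [100, 203, 191, 362])]
balance [(0.94, [408, 218, 503, 335])]
vial [(0.64, [278, 181, 291, 198]), (0.45, [329, 206, 355, 243])]
side [[487.7550792    0.         316.80687521]
 [  0.         487.7550792  229.15758116]
 [  0.           0.           1.        ]] [ 0.5360454  -2.44551743  1.50379968] [0.50990595 0.17134772 0.70938713]
jar [(0.85, [288, 227, 316, 263]), (0.69, [385, 263, 420, 304]), (0.58, [287, 151, 314, 188]), (0.25, [159, 322, 395, 450])]
bottle_cone [(0.87, [309, 176, 331, 250])]
bottle_square [(0.63, [156, 229, 193, 313]), (0.57, [306, 148, 331, 208]), (0.56, [259, 180, 295, 247])]
bottle_straight [(0.95, [322, 198, 348, 267])]
saucer_cone [(0.68, [339, 168, 449, 231])]
saucer_square [(0.75, [253, 247, 291, 258])]
saucer_straight [(0.54, [317, 259, 349, 278])]
side_tray [(0.79, [158, 323, 394, 448]), (0.25, [316, 257, 349, 276])]
balance [(0.61, [340, 172, 447, 229])]
vial [(0.62, [256, 238, 269, 264]), (0.17, [155, 322, 394, 447])]
```

View pics/top0.png

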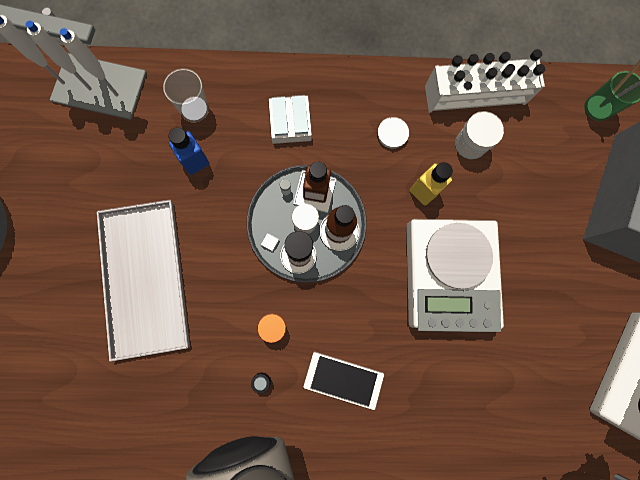

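View pics/side0.png

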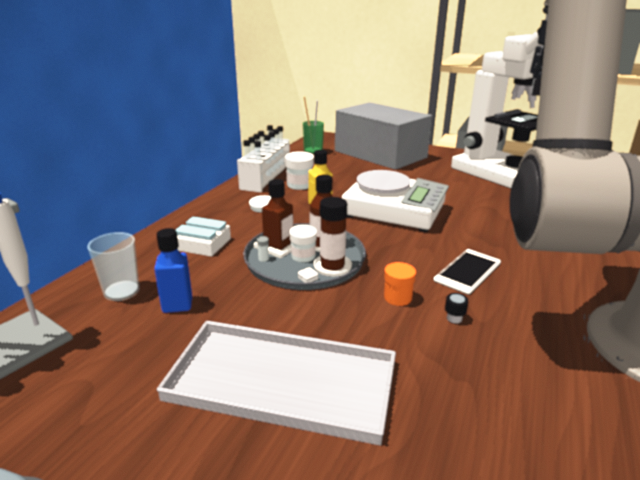

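```bash
cat > h.py <<'E'
import cv2,numpy as np
def zoom(img,x0,y0,x1,y1,f,name):
    c=img[y0:y1,x0:x1,::-1]; c=cv2.resize(c,None,fx=f,fy=f,interpolation=cv2.INTER_CUBIC)
    cv2.imwrite(name,c)
def ray(p,u,v):
    R=cv2.Rodrigues(np.array(p['rvec'],float))[0];t=np.array(p['tvec'],float).ravel()
    d=R.T@np.linalg.inv(p['K'])@np.array([u,v,1.]);return -R.T@t,d
def atz(p,u,v,z):
    c,d=ray(p,u,v);return c+d*(z-c[2])/d[2]
def proj(p,X):
    return cv2.projectPoints(np.array(X,float).reshape(-1,1,3),np.array(p['rvec'],float),np.array(p['tvec'],float),p['K'],None)[0].reshape(-1,2)
E
python3 - <<'E'
from bench import ctrl
from h import *
import pickle
P={}
for n in('top','side'):
    P[n]=ctrl.camera(n); print(n,ray(P[n],320,240))
pickle.dump(P,open('P0.pkl','wb'))
zoom(P['top']['image'],240,140,400,290,4,'pics/tz0.png')
zoom(P['side']['image'],210,130,390,290,4,'pics/sz0.png')
E
```

```text
top (array([ 0.41437282, -0.01109866,  0.87788855]), array([ 0.16614046, -0.03343151, -0.98575392]))
side (array([0.23351471, 0.71795235, 0.47181514]), array([ 0.36015918, -0.80521121, -0.47165375]))
```

View pics/tz0.png

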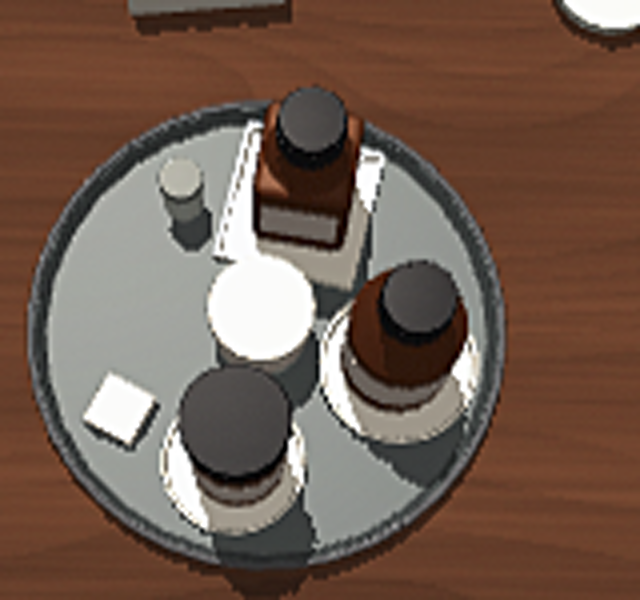

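View pics/sz0.png

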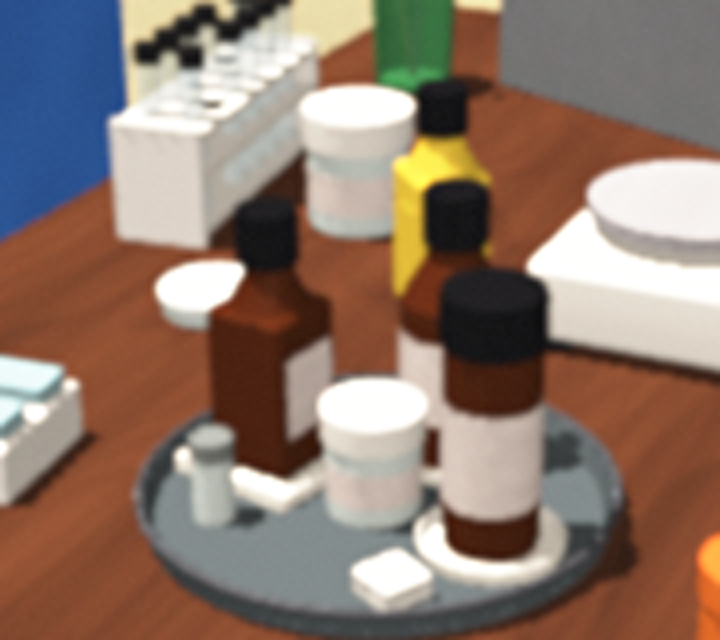

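Run:
```python
from h import *
import pickle
P=pickle.load(open('P0.pkl','rb'));p=P['top'];s=P['side']
def T(zx,zy,z): 
    return atz(p,240+(zx+.5)/4-.5,140+(zy+.5)/4-.5,z).round(4)
def S(zx,zy,z): return atz(s,210+(zx+.5)/4-.5,130+(zy+.5)/4-.5,z).round(4)
print('cone',T(422,294,.145),S(457,203,.145))
print('square',T(314,118,.139),S(267,217,.139))
print('straight',T(236,408,.133),S(495,290,.133))
print('jar',T(262,303,.058),S(374,402,.058))
print('vial',T(181,177,.046),S(212,440,.046))
print('tray', T((30+505)/2,(100+568)/2,.018))
print('sq saucer corners',[T(a,b,.011) for a,b in((255,125),(383,155),(218,258),(350,290))])
print('side tray corners',[atz(p,*q,.018) for q in((98,211),(171,202),(188,347),(111,360))])
img=p['image']
# pan
print('pan',atz(p,459.5,255,.074), 'bal edge',[atz(p,*q,.07) for q in((413,221),(498,221),(413,287),(500,289))])
print('blue',atz(p,180,137,.134),'yellow',atz(p,442,173,.134),'orange',atz(p,272,328,.05))
print('objs', [atz(p,*q,.03).round(3) for q in ((291,119),(185,86),(393,132),(345,380),(262,383))])
```

```text
cone [ 0.584  -0.0767  0.145 ] [ 0.5727 -0.056   0.145 ]
square [ 0.6607 -0.0306  0.139 ] [ 0.6512 -0.0167  0.139 ]
straight [ 0.5363 -0.001   0.133 ] [0.5283 0.0034 0.133 ]
jar [ 0.5979 -0.0106  0.058 ] [ 0.5942 -0.0109  0.058 ]
vial [0.6606 0.0293 0.046 ] [0.6556 0.0345 0.046 ]
tray [ 0.5916 -0.0136  0.018 ]
sq saucer corners [array([ 0.6989, -0.0047,  0.011 ]), array([ 0.6852, -0.0686,  0.011 ]), array([0.6304, 0.0116, 0.011 ]), array([ 0.6161, -0.0534,  0.011 ])]
side tray corners [array([0.60461222, 0.38632369, 0.018     ]), array([0.62623248, 0.24899854, 0.018     ]), array([0.35516125, 0.19682532, 0.018     ]), array([0.32958498, 0.33347762, 0.018     ])]
pan [ 0.52904044 -0.2894972   0.074     ] bal edge [array([ 0.59008209, -0.20761531,  0.07      ]), array([ 0.59431114, -0.36439636,  0.07      ]), array([ 0.47015401, -0.20545798,  0.07      ]), array([ 0.47022787, -0.36148598,  0.07      ])]
blue [0.71279298 0.2076156  0.134     ] yellow [ 0.6618073  -0.24364817  0.134     ] orange [0.39311207 0.04310548 0.05      ]
objs [array([0.799, 0.022, 0.03 ]), array([0.863, 0.236, 0.03 ]), array([ 0.778, -0.181,  0.03 ]), array([ 0.304, -0.09 ,  0.03 ]), array([0.296, 0.058, 0.03 ])]
```

```bash
cat >> h.py <<'E'
def circ(x,y,z,r,n=60):
    a=np.linspace(0,2*np.pi,n);return np.c_[x+r*np.cos(a),y+r*np.sin(a),0*a+z]
def sq(x,y,z,h,th):
    c=np.array([[1,1],[-1,1],[-1,-1],[1,-1],[1,1]])*h
    R=np.array([[np.cos(th),-np.sin(th)],[np.sin(th),np.cos(th)]]);c=c@R.T
    return np.c_[c[:,0]+x,c[:,1]+y,np.full(5,z)]
def overlay(p,curves,box,f,name):
    x0,y0,x1,y1=box
    c=cv2.resize(p['image'][y0:y1,x0:x1,::-1],None,fx=f,fy=f,interpolation=cv2.INTER_CUBIC)
    for X,col in curves:
        q=(proj(p,X)-[x0,y0]+.5)*f-.5
        cv2.polylines(c,[np.round(q*8).astype(int)],False,col,1,cv2.LINE_AA,3)
    cv2.imwrite(name,c)
def rect(x,y,z,hx,hy,th):
    c=np.array([[1,1],[-1,1],[-1,-1],[1,-1],[1,1]])*[hx,hy]
    R=np.array([[np.cos(th),-np.sin(th)],[np.sin(th),np.cos(th)]]);c=c@R.T
    return np.c_[c[:,0]+x,c[:,1]+y,np.full(5,z)]
E
cat > ov.py <<'E'
from h import *
import pickle
G=(0,255,0);M=(255,0,255)
E_={'cone':(.584,-.0767),'square':(.6595,-.0298),'straight':(.5363,-.001),'jar':(.5979,-.0106)}
def curves(e,th=np.radians(-13)*-1):
    c,s,t,j=e['cone'],e['square'],e['straight'],e['jar']
    return [(circ(*c,.145,.016),G),(circ(*c,.117,.016),G),(circ(*c,.011,.039),M),(circ(*c,.005,.027),G),
     (circ(*s,.139,.015),G),(circ(*s,.111,.015),G),(sq(*s,.011,.035,th),M),(sq(*s,.005,.023,th),G),
     (circ(*t,.133,.024),G),(circ(*t,.106,.024),G),(circ(*t,.011,.035),M),(circ(*t,.005,.023),G),
     (circ(*j,.058,.025),G),(circ(*j,.041,.025),G),(circ(*j,.003,.023),G)]
if __name__=='__main__':
    P=pickle.load(open('P0.pkl','rb'))
    C=curves(E_)
    overlay(P['top'],C,(240,140,400,290),5,'pics/ovt.png')
    overlay(P['side'],C,(240,130,390,290),5,'pics/ovs.png')
    b=(.529,-.2895);t=(.479,.291)
    C=[(circ(*b,.074,.06),G),(circ(*b,0,.003),M),(rect(*t,.018,.14,.07,np.radians(10.9)),G),(rect(*t,.003,.137,.067,np.radians(10.9)),M)]
    overlay(P['top'],C,(80,150,520,400),1.8,'pics/ovt2.png')
    overlay(P['side'],C,(150,150,460,460),1.9,'pics/ovs2.png')
E
python3 ov.py
```

```text
(no output)
```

View pics/ovt.png

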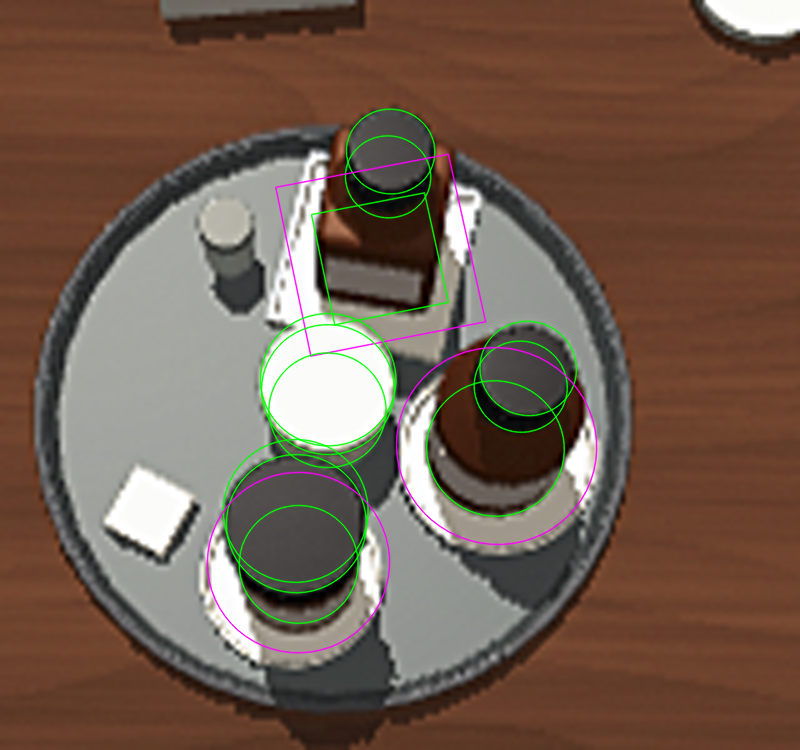

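View pics/ovs.png

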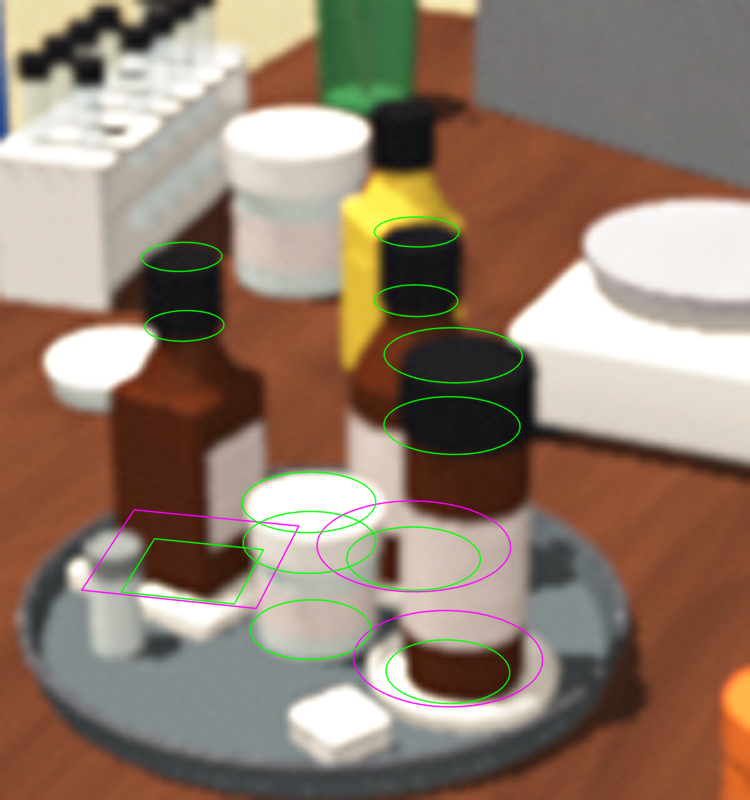

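View pics/ovt2.png

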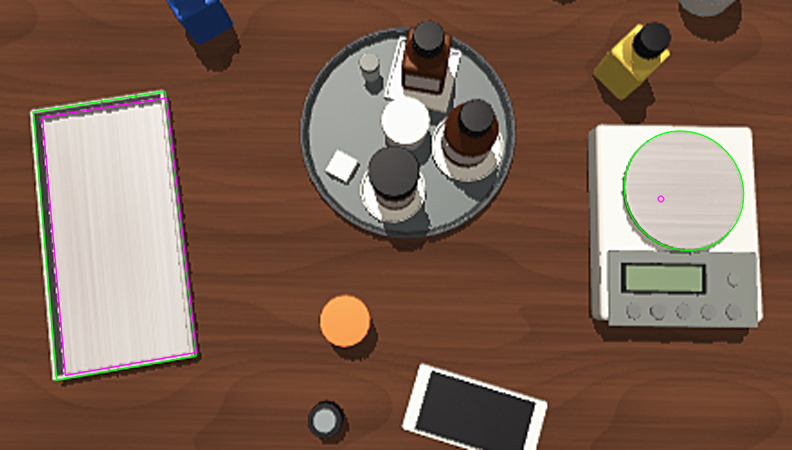

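View pics/ovs2.png

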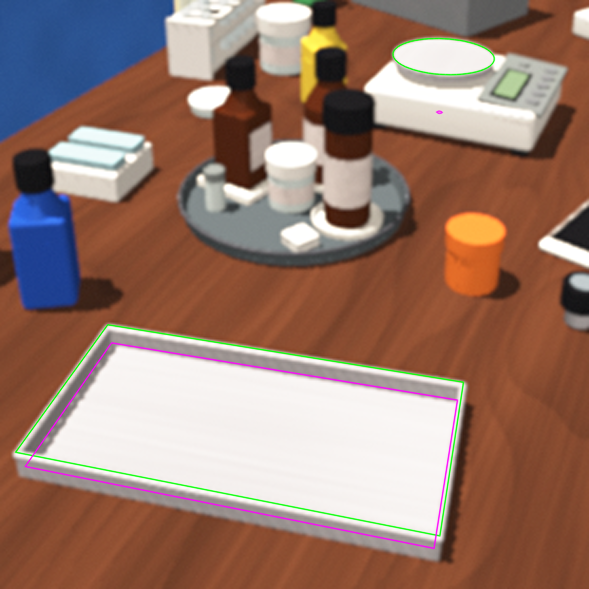

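```bash
cat > fit.py <<'E'
from ov import *
P=pickle.load(open('P0.pkl','rb'))
# obs: view, z, r, {left,right,top,bottom} in 5x overlay px
off={'top':(240,140),'side':(240,130)}
O={'straight':[('top',.133,.024,dict(l=225,r=367,t=452)),('side',.133,.024,dict(l=402,r=536,t=334)),
  ('top',.011,.035,dict(l=200,b=668)),('side',.011,.035,dict(l=365,r=558,b=727))],
 'cone':[('top',.145,.016,dict(l=480,r=576,t=321)),('side',.145,.016,dict(l=383,r=461,t=228)),('top',.011,.039,dict(l=398,b=553,r=594))],
 'square':[('top',.139,.015,dict(l=347,r=434,t=110)),('side',.139,.015,dict(l=145,r=221,t=244))],
 'jar':[('top',.058,.025,dict(l=260,r=396,t=316)),('side',.058,.025,dict(l=244,r=378,t=471)),('side',.003,.023,dict(b=652))]}
from scipy.optimize import least_squares
for k,obs in O.items():
    def res(v,full=False):
        r=[];n=[]
        for w,z,rad,d in obs:
            q=(proj(P[w],circ(*v,z,rad,180))-off[w]+.5)*5-.5
            e=dict(l=q[:,0].min(),r=q[:,0].max(),t=q[:,1].min(),b=q[:,1].max())
            for a in d: r.append(d[a]-e[a]);n.append((w,z,a,round(d[a]-e[a],1)))
        return n if full else np.array(r)
    s=least_squares(res,E_[k],loss='soft_l1',f_scale=4);print(k,s.x.round(4),res(s.x,True))
    E_[k]=tuple(s.x)
C=curves(E_,np.radians(-14))
overlay(P['top'],C,(240,140,400,290),5,'pics/ovt3.png')
overlay(P['side'],C,(240,130,390,290),5,'pics/ovs3.png')
E
python3 fit.py
```

```text
straight [ 5.304e-01 -4.000e-04] [('top', 0.133, 'l', np.float64(4.8)), ('top', 0.133, 'r', np.float64(1.7)), ('top', 0.133, 't', np.float64(-4.3)), ('side', 0.133, 'l', np.float64(3.6)), ('side', 0.133, 'r', np.float64(-0.8)), ('side', 0.133, 't', np.float64(3.4)), ('top', 0.011, 'l', np.float64(-4.7)), ('top', 0.011, 'b', np.float64(0.3)), ('side', 0.011, 'l', np.float64(-1.8)), ('side', 0.011, 'r', np.float64(1.6)), ('side', 0.011, 'b', np.float64(16.0))]
cone [ 0.5819 -0.0767] [('top', 0.145, 'l', np.float64(0.7)), ('top', 0.145, 'r', np.float64(0.1)), ('top', 0.145, 't', np.float64(-6.0)), ('side', 0.145, 'l', np.float64(4.1)), ('side', 0.145, 'r', np.float64(-2.6)), ('side', 0.145, 't', np.float64(10.7)), ('top', 0.011, 'l', np.float64(2.2)), ('top', 0.011, 'b', np.float64(3.6)), ('top', 0.011, 'r', np.float64(-2.2))]
square [ 0.6589 -0.0299] [('top', 0.139, 'l', np.float64(0.9)), ('top', 0.139, 'r', np.float64(-0.5)), ('top', 0.139, 't', np.float64(-0.4)), ('side', 0.139, 'l', np.float64(2.3)), ('side', 0.139, 'r', np.float64(-1.9)), ('side', 0.139, 't', np.float64(1.9))]
jar [ 0.5971 -0.0111] [('top', 0.058, 'l', np.float64(-1.2)), ('top', 0.058, 'r', np.float64(-0.7)), ('top', 0.058, 't', np.float64(0.7)), ('side', 0.058, 'l', np.float64(-0.1)), ('side', 0.058, 'r', np.float64(0.2)), ('side', 0.058, 't', np.float64(-0.4)), ('side', 0.003, 'b', np.float64(-7.0))]
```

View pics/ovt3.png

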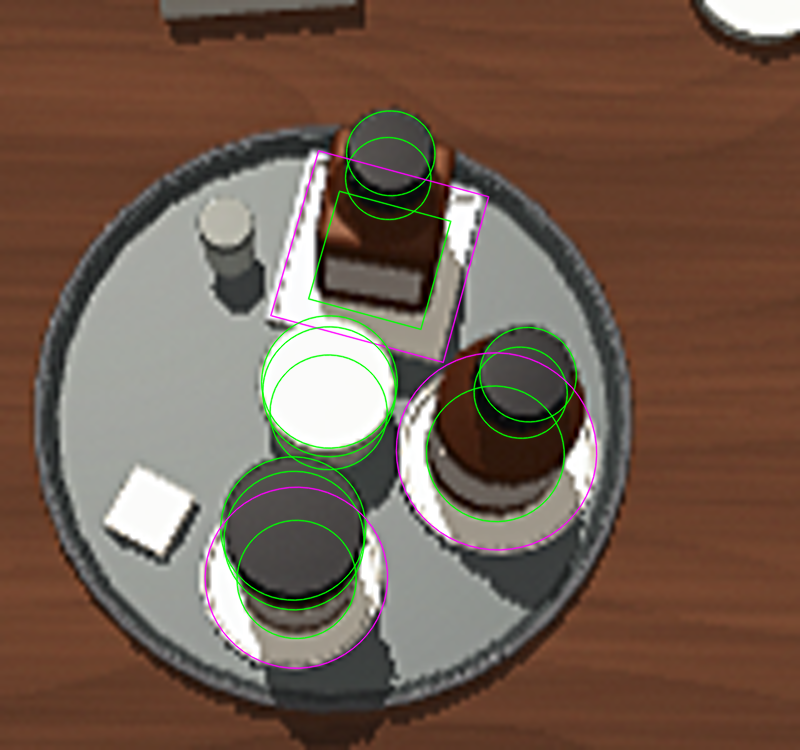

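View pics/ovs3.png

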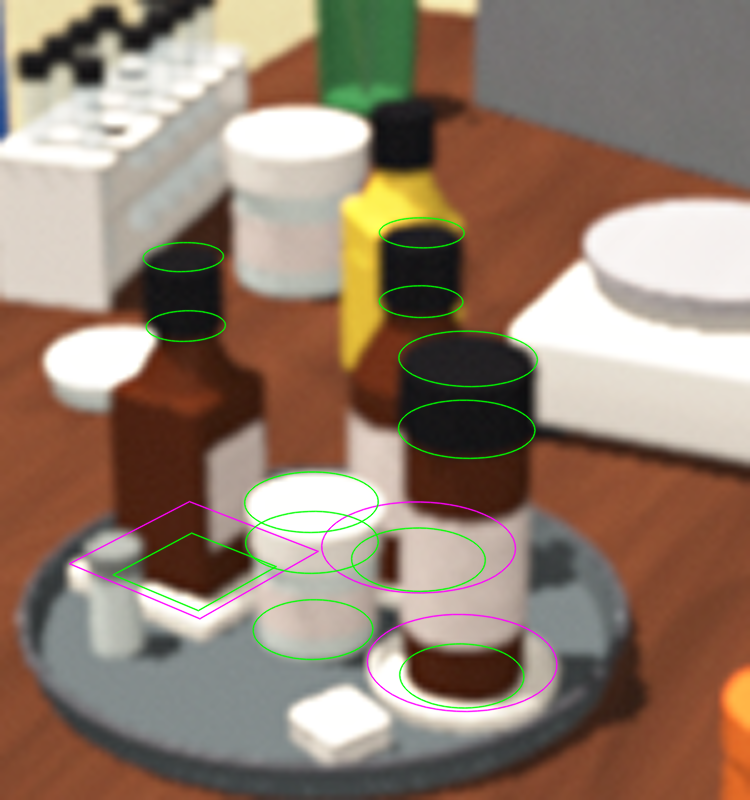

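Call:
drive_tool:
  steps:
    - [[0,0,0,8.7,-1],[0,0,0,8.7,-1],[0,0,0,8.8,-1],[20,-30,0,0,-1],[30,-45,0,0,-1],[30,-45,0,0,-1],[30,-45,0,0,-1],[30,-45,0,0,-1],[30,-45,0,0,-1],[20,-30,0,0,-1]]

```text
time_s: 2.45
position: [0.4227, -0.1843, 0.2315]
tcp_rot: [1.0, 0.0, 0.0, 0.0]
force: [0.7, -0.2, 0.2]
grip_width: 0.0853
```

Call:
drive_tool:
  steps:
    - [[25,-40,0,0,-1],[30,-52,0,0,-1],[30,-52,0,0,-1],[18,-29,0,0,-1],[5,-10,0,0,-1],[0,0,15,0,-1],[0,0,25,0,-1],[0,0,15,0,-1],[0,0,0,0,-1],[0,0,0,0,-1]]

```text
time_s: 3.7
position: [0.5301, -0.0039, 0.1769]
tcp_rot: [1.0, -0.001, 0.001, 0.0]
force: [0.4, -0.3, -0.5]
grip_width: 0.0857
```

```bash
cat > snap.py <<'E'
import sys
from bench import ctrl
from h import *
import pickle
t=sys.argv[1]; P={}
for n in sys.argv[2:]:
    P[n]=ctrl.camera(n); cv2.imwrite(f'pics/{t}_{n}.png',P[n]['image'][:,:,::-1])
pickle.dump(P,open(f'{t}.pkl','wb'))
E
python3 snap.py a top side
python3 - <<'E'
import pickle
from h import *
P=pickle.load(open('a.pkl','rb'))
zoom(P['side']['image'],220,60,420,290,3,'pics/a_z.png')
E
```

```text
(no output)
```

View pics/a_top.png

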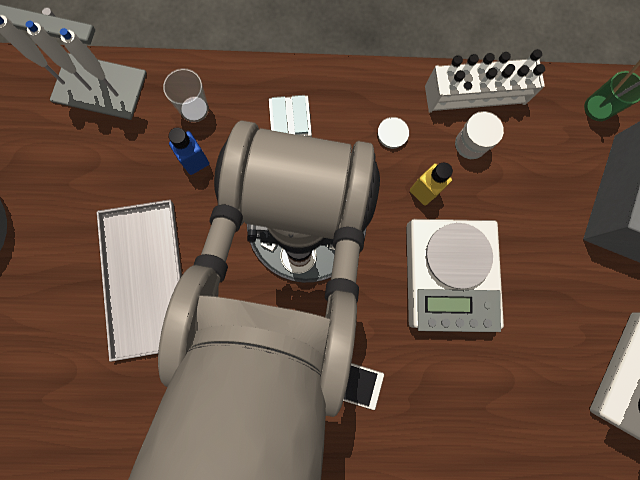

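View pics/a_z.png

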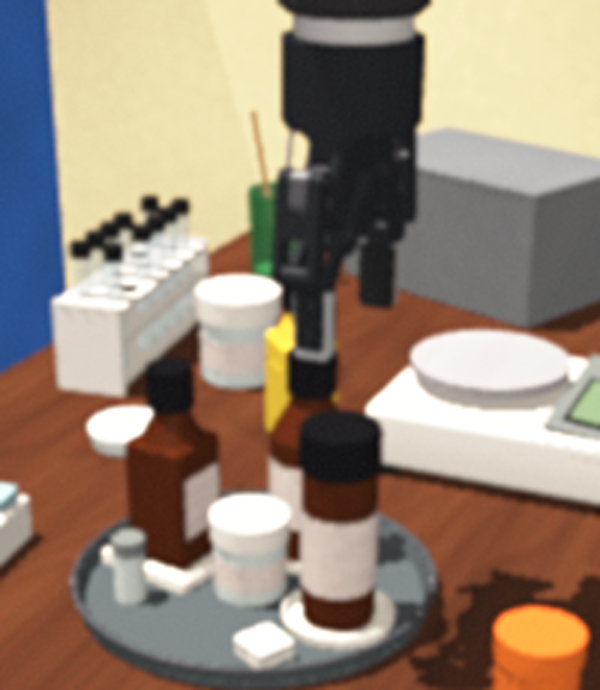

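Call:
drive_tool:
  steps:
    - [[1,-2,15,0,-1],[0,-1,20,0,-1],[0,0,20,0,-1],[0,0,15,0,-1],[0,0,6,0,-1],[0,0,0,0,-1],[0,0,0,0,0],[0,0,0,0,1],[0,0,0,0,1],[0,0,0,0,1]]

```text
time_s: 5.05
position: [0.5314, -0.0004, 0.1012]
tcp_rot: [1.0, -0.0, 0.001, 0.0]
force: [-1.2, -0.6, 5.6]
grip_width: 0.0465
```

Call:
drive_tool:
  steps:
    - [[0,0,0,0,1],[0,0,0,0,1],[0,0,-3,0,1],[0,0,-8,0,1],[0,0,-12,0,1],[0,0,-15,0,1],[0,0,-15,0,1],[0,0,-15,0,1],[0,0,-10,0,1],[0,0,-2,0,1]]

```text
time_s: 6.3
position: [0.5311, -0.0004, 0.1811]
tcp_rot: [1.0, -0.0, 0.001, 0.0]
force: [0.7, -0.8, -1.2]
grip_width: 0.0467
```

```bash
python3 snap.py b side
python3 - <<'E'
import pickle
from h import *
P=pickle.load(open('b.pkl','rb'))
zoom(P['side']['image'],220,60,420,290,3,'pics/b_z.png')
E
```

```text
(no output)
```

View pics/b_z.png

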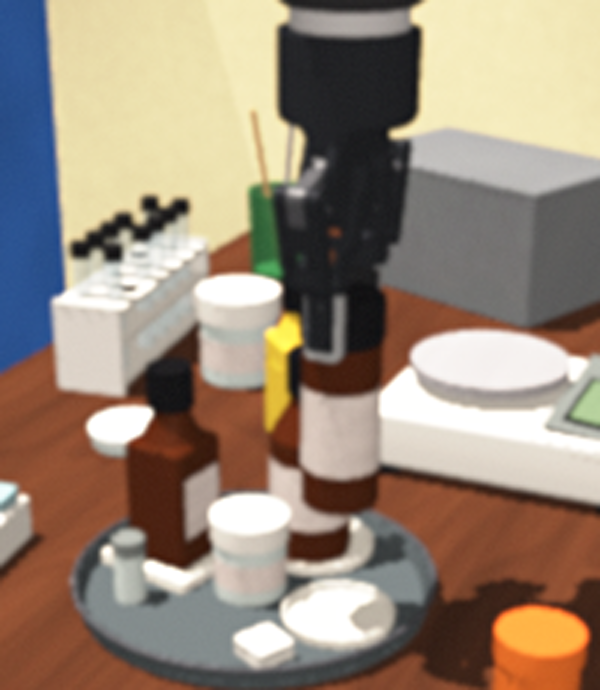

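Call:
drive_tool:
  steps:
    - [[-8,-17,0,0,1],[-16,-33,0,0,1],[-18,-38,0,0,1],[-18,-38,0,0,1],[-18,-38,0,0,1],[-18,-38,0,0,1],[-16,-34,0,0,1],[-12,-26,0,0,1],[-6,-12,0,0,1],[-1,-3,0,0,1]]

```text
time_s: 7.6
position: [0.3992, 0.2771, 0.18]
tcp_rot: [1.0, 0.0, -0.0, 0.0]
force: [-0.3, -0.8, -2.1]
grip_width: 0.0468
```

Call:
drive_tool:
  steps:
    - [[0,0,8,0,1],[0,0,15,0,1],[0,0,18,0,1],[0,0,15,0,1],[0,0,11,0,1],[0,0,7,0,1],[0,0,4,0,1],[0,0,2,0,1],[0,0,0,0,1],[0,0,0,0,1]]

```text
time_s: 8.85
position: [0.4001, 0.2769, 0.1006]
tcp_rot: [1.0, -0.0, 0.0, -0.0]
force: [-0.5, -0.5, -3.1]
grip_width: 0.0465
```

```bash
python3 snap.py c side
python3 - <<'E'
import pickle
from h import *
P=pickle.load(open('c.pkl','rb'))
zoom(P['side']['image'],140,160,440,460,2.5,'pics/c_z.png')
E
```

```text
(no output)
```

View pics/c_z.png

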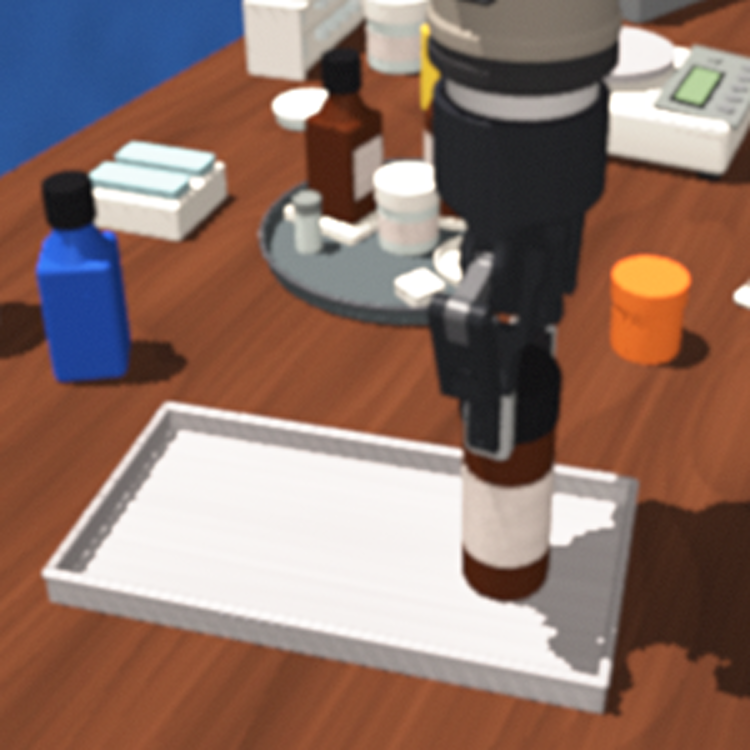

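Call:
drive_tool:
  steps:
    - [[0,0,1,0,1],[0,0,0.5,0,1],[0,0,0,0,1],[0,0,0,0,0.5],[0,0,0,0,-0.5],[0,0,0,0,-1],[0,0,0,0,-1],[0,0,-12,0,-1],[0,0,-20,0,-1],[0,0,-25,0,-1]]

```text
time_s: 10.15
position: [0.3998, 0.2767, 0.1568]
tcp_rot: [1.0, -0.0, -0.0, 0.0]
force: [0.7, -0.6, -0.3]
grip_width: 0.0854
```

Call:
drive_tool:
  steps:
    - [[10,12,-20,0,-1],[30,35,-10,0,-1],[40,46,0,0,-1],[45,52,0,0,-1],[45,52,0,0,-1],[40,46,0,0,-1],[30,38,0,0,-1],[16,20,0,0,-1],[3,6,0,0,-1],[0,0,0,0,-1]]

```text
time_s: 11.4
position: [0.6502, -0.0205, 0.186]
tcp_rot: [1.0, -0.0, -0.0, -0.0]
force: [-1.5, 0.9, -0.7]
grip_width: 0.0851
```

```bash
python3 snap.py d side
```

```text
(no output)
```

View pics/d_side.png

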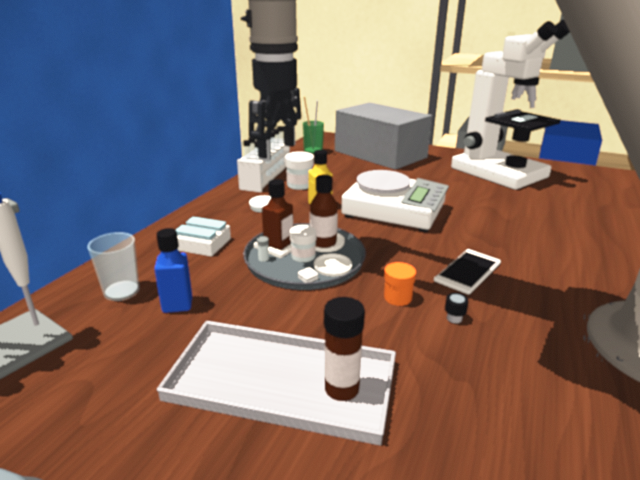

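```bash
python3 -c "
from bench import ctrl
o=ctrl.get_obs();print(o['position'],o['qvel'],o['qpos'])"
```

```text
[ 0.65002665 -0.01997687  0.18611925] [ 0.01143613 -0.00709862  0.00595054  0.00095452  0.00022356 -0.00088202] [-1.48597782e-01  6.08729627e-01  1.21090413e+00  2.65609599e-04
  1.32225761e+00  1.42198997e+00]
```

Call:
drive_tool:
  steps:
    - [[6,7,0,0,-1],[3,3,10,0,-1],[0,0,18,0,-1],[0,0,20,0,-1],[0,0,17,0,-1],[0,0,9,0,-1],[0,0,2,0,-1],[0,0,0,0,-1],[0,0,0,0,-0.4],[0,0,0,0,-0.4]]

```text
time_s: 12.7
position: [0.6599, -0.031, 0.1104]
tcp_rot: [1.0, -0.0, 0.001, 0.0]
force: [-0.2, -0.5, 0.4]
grip_width: 0.0596
```

```bash
python3 snap.py e side
python3 - <<'E'
import pickle
from h import *
P=pickle.load(open('e.pkl','rb'))
zoom(P['side']['image'],220,100,370,290,4,'pics/e_z.png')
E
```

```text
(no output)
```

View pics/e_z.png

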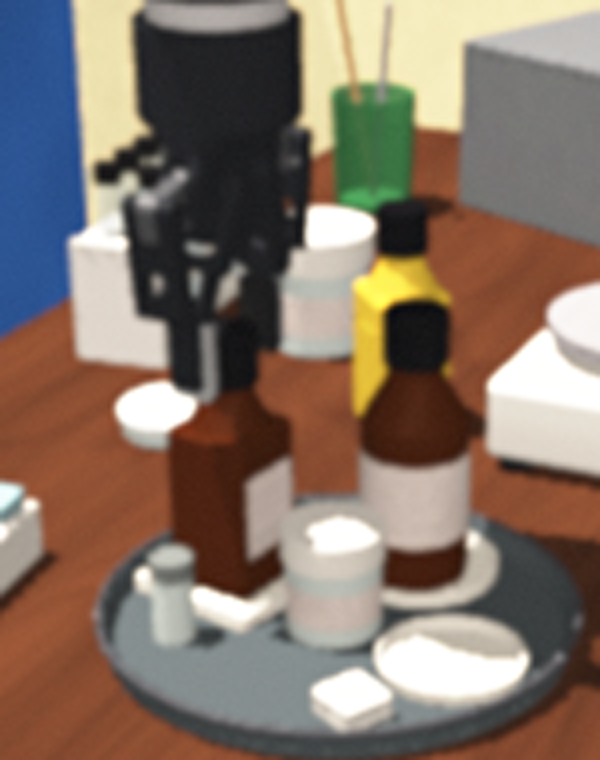

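Call:
drive_tool:
  steps:
    - [[0,0,0,0,1],[0,0,0,0,1],[0,0,0,0,1],[0,0,0,0,1],[0,0,-3,0,1],[0,0,-8,0,1],[0,0,-14,0,1],[0,0,-20,0,1],[0,0,-25,0,1],[0,0,-20,0,1]]

```text
time_s: 14.0
position: [0.6599, -0.031, 0.202]
tcp_rot: [1.0, -0.0, 0.001, 0.0]
force: [-0.3, -0.6, -1.7]
grip_width: 0.0285
```

```bash
python3 snap.py f side
python3 - <<'E'
import pickle
from h import *
P=pickle.load(open('f.pkl','rb'))
zoom(P['side']['image'],220,100,370,290,4,'pics/f_z.png')
E
```

```text
(no output)
```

View pics/f_z.png

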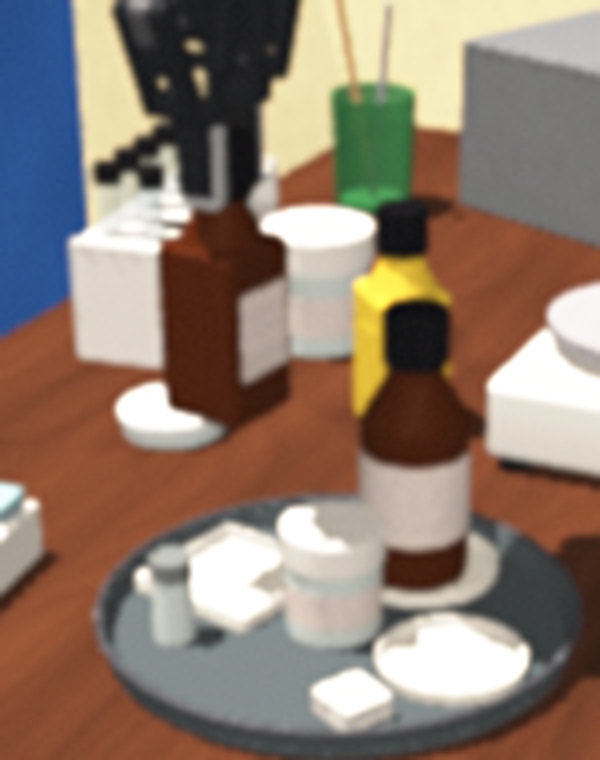

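Call:
drive_tool:
  steps:
    - [[-6,-15,0,0,1],[-11,-34,0,0,1],[-13,-43,0,0,1],[-13,-45,0,0,1],[-13,-45,0,0,1],[-13,-45,0,0,1],[-13,-43,0,0,1],[-11,-38,0,0,1],[-7,-22,0,0,1],[-2,-7,0,0,1]]

```text
time_s: 15.3
position: [0.5567, 0.3072, 0.1991]
tcp_rot: [1.0, 0.001, -0.001, 0.0]
force: [-0.2, -0.4, -1.2]
grip_width: 0.0286
```

Call:
drive_tool:
  steps:
    - [[0,0,8,0,1],[0,0,17,0,1],[0,0,20,0,1],[0,0,18,0,1],[0,0,12,0,1],[0,0,8,0,1],[0,0,4,0,1],[0,0,2,0,1],[0,0,0,0,1],[0,0,0,0,1]]

```text
time_s: 16.55
position: [0.5579, 0.3063, 0.1112]
tcp_rot: [1.0, -0.0, 0.0, -0.0]
force: [0.1, 0.3, -1.7]
grip_width: 0.0283
```

```bash
python3 snap.py g side
python3 - <<'E'
import pickle
from h import *
P=pickle.load(open('g.pkl','rb'))
zoom(P['side']['image'],140,160,440,460,2.5,'pics/g_z.png')
E
```

```text
(no output)
```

View pics/g_z.png

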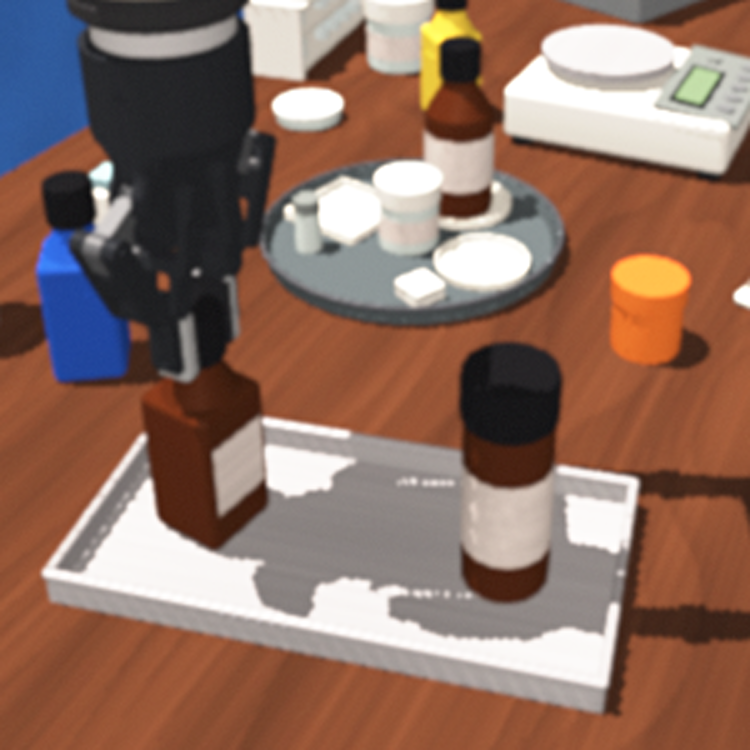

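Call:
drive_tool:
  steps:
    - [[0,0,1.5,0,1],[0,0,1,0,1],[0,0,0,0,1],[0,0,0,0,0.5],[0,0,0,0,-0.5],[0,0,0,0,-1],[0,0,0,0,-1],[0,0,-15,0,-1],[0,0,-25,0,-1],[0,0,-30,0,-1]]

```text
time_s: 17.85
position: [0.5577, 0.3061, 0.1798]
tcp_rot: [1.0, -0.0, 0.0, 0.0]
force: [0.2, 0.2, 0.9]
grip_width: 0.0853
```

Call:
drive_tool:
  steps:
    - [[0,15,-15,0,-1],[2,35,-5,0,-1],[3,50,0,0,-1],[4,55,0,0,-1],[4,55,0,0,-1],[4,55,0,0,-1],[3,50,0,0,-1],[3,40,0,0,-1],[1,20,0,0,-1],[0,8,0,0,-1]]

```text
time_s: 19.1
position: [0.5812, -0.0778, 0.1983]
tcp_rot: [1.0, -0.001, -0.0, -0.0]
force: [0.0, 1.3, -0.4]
grip_width: 0.0855
```

```bash
python3 snap.py i side;python3 -c "
from bench import ctrl
o=ctrl.get_obs();print(o['position'],o['qvel'])"
```

```text
[ 0.58133204 -0.07788632  0.19827453] [ 0.03223656 -0.0023349   0.00511529  0.00408055 -0.00110752  0.02338525]
```

View pics/i_side.png

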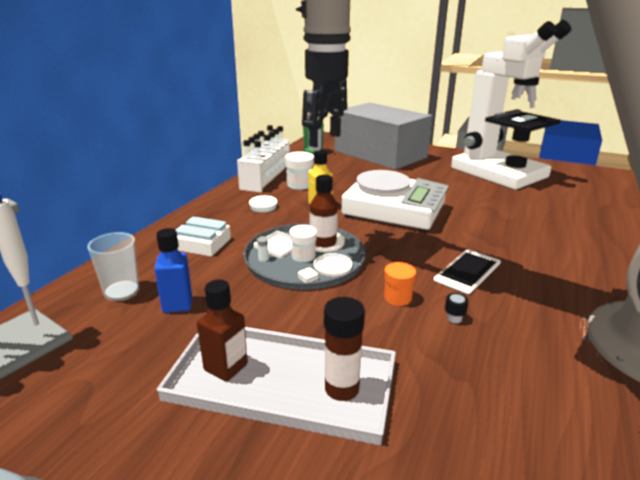

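Call:
drive_tool:
  steps:
    - [[1,0,10,0,-1],[0,-1,18,0,-1],[0,0,20,0,-1],[0,0,17,0,-1],[0,0,11,0,-1],[0,0,5,0,-1],[0,0,1,0,-1],[0,0,0,0,-1],[0,0,0,0,-0.4],[0,0,0,0,-0.4]]

```text
time_s: 20.4
position: [0.5827, -0.076, 0.1166]
tcp_rot: [1.0, -0.0, 0.0, 0.0]
force: [-0.2, -0.3, 0.7]
grip_width: 0.0599
```

```bash
python3 snap.py j side
python3 - <<'E'
import pickle
from h import *
P=pickle.load(open('j.pkl','rb'))
zoom(P['side']['image'],240,100,390,290,4,'pics/j_z.png')
E
```

```text
(no output)
```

View pics/j_z.png

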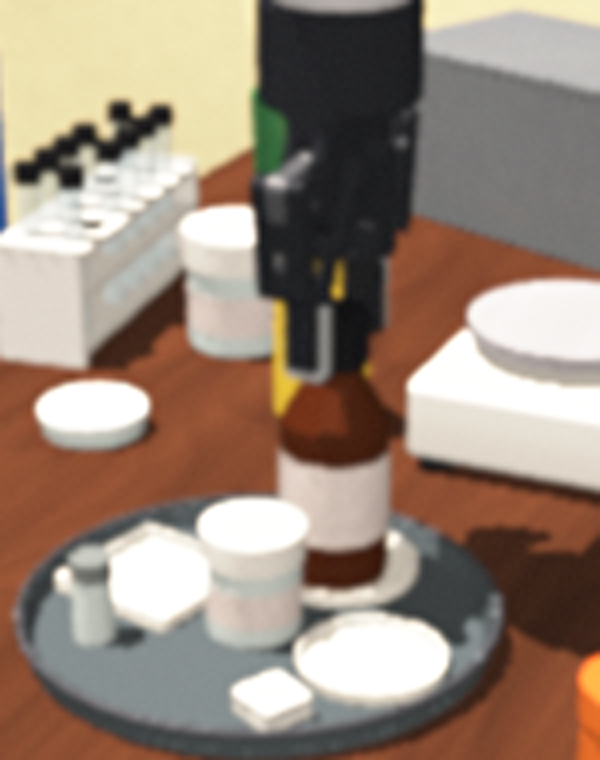

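Call:
drive_tool:
  steps:
    - [[0,0,0,0,1],[0,0,0,0,1],[0,0,0,0,1],[0,0,0,0,1],[0,0,-3,0,1],[0,0,-8,0,1],[0,0,-16,0,1],[0,0,-24,0,1],[0,0,-26,0,1],[0,0,-18,0,1]]

```text
time_s: 21.7
position: [0.583, -0.0759, 0.2138]
tcp_rot: [1.0, -0.0, 0.001, 0.0]
force: [0.2, 0.5, -2.3]
grip_width: 0.0306
```

```bash
python3 snap.py k side
python3 - <<'E'
import pickle
from h import *
P=pickle.load(open('k.pkl','rb'))
zoom(P['side']['image'],240,100,390,290,4,'pics/k_z.png')
E
```

```text
(no output)
```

View pics/k_z.png

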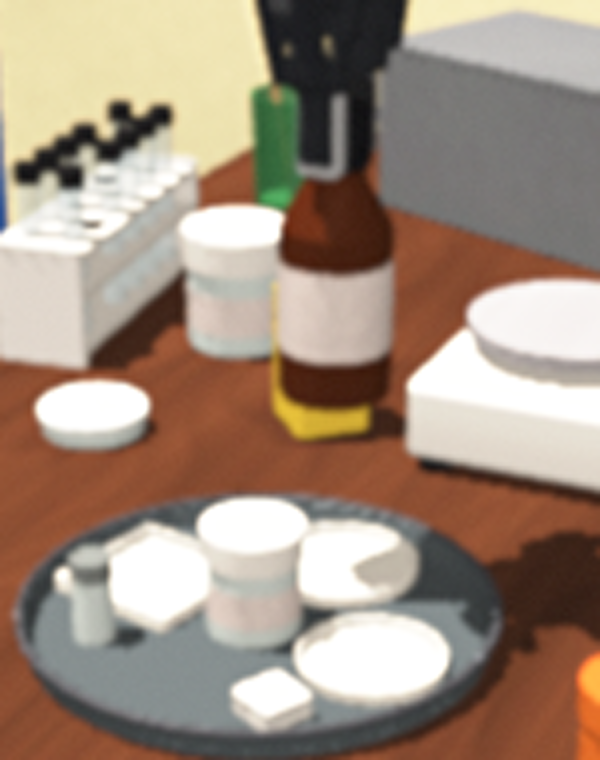

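Call:
drive_tool:
  steps:
    - [[-4,-15,0,0,1],[-10,-36,0,0,1],[-13,-45,0,0,1],[-14,-48,0,0,1],[-14,-48,0,0,1],[-14,-48,0,0,1],[-13,-46,0,0,1],[-11,-40,0,0,1],[-8,-28,0,0,1],[-3,-13,0,0,1]]

```text
time_s: 23.0
position: [0.477, 0.2929, 0.2104]
tcp_rot: [1.0, 0.001, -0.001, 0.0]
force: [0.3, -0.5, -2.6]
grip_width: 0.03
```

Call:
drive_tool:
  steps:
    - [[0,0,8,0,1],[0,0,18,0,1],[0,0,22,0,1],[0,0,18,0,1],[0,0,13,0,1],[0,0,9,0,1],[0,0,5,0,1],[0,0,2,0,1],[0,0,0,0,1],[0,0,0,0,1]]

```text
time_s: 24.25
position: [0.479, 0.2913, 0.1167]
tcp_rot: [1.0, -0.0, 0.0, -0.0]
force: [-1.1, 0.2, -2.9]
grip_width: 0.0306
```

```bash
python3 snap.py l side
python3 - <<'E'
import pickle
from h import *
P=pickle.load(open('l.pkl','rb'))
zoom(P['side']['image'],140,160,440,460,2.5,'pics/l_z.png')
E
```

```text
(no output)
```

View pics/l_z.png

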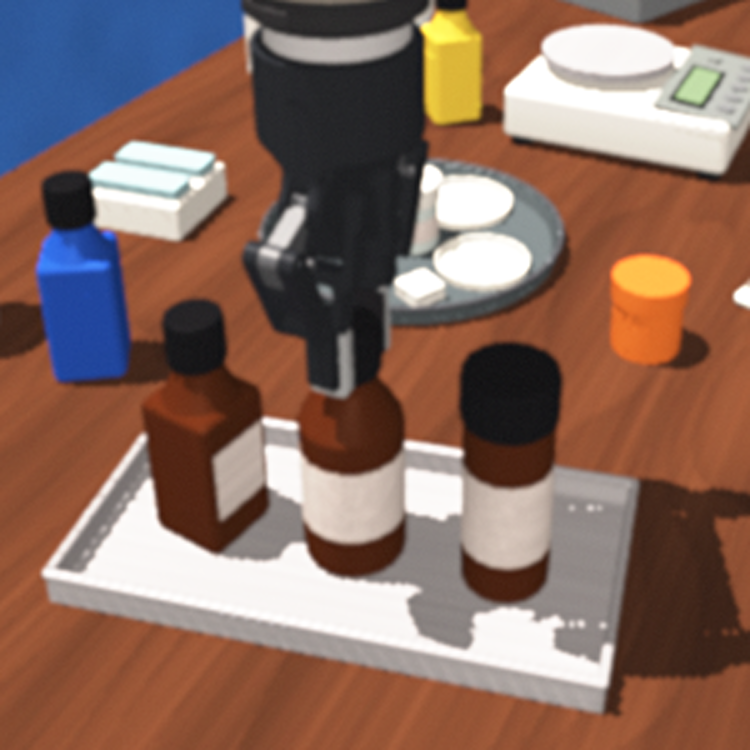

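Call:
drive_tool:
  steps:
    - [[0,0,1.5,0,1],[0,0,0.8,0,1],[0,0,0,0,1],[0,0,0,0,0.5],[0,0,0,0,-0.5],[0,0,0,0,-1],[0,0,0,0,-1],[0,0,-15,0,-1],[0,0,-25,0,-1],[0,0,-25,0,-1]]

```text
time_s: 25.55
position: [0.4789, 0.2912, 0.1807]
tcp_rot: [1.0, -0.0, 0.0, -0.0]
force: [1.1, -0.3, -0.1]
grip_width: 0.085
```

Call:
drive_tool:
  steps:
    - [[5,12,-5,0,-1],[12,30,0,0,-1],[16,40,0,0,-1],[17,44,0,0,-1],[17,44,0,0,-1],[17,44,0,0,-1],[15,38,0,0,-1],[11,28,0,0,-1],[6,16,0,0,-1],[2,6,0,0,-1]]

```text
time_s: 26.8
position: [0.5965, -0.0117, 0.1836]
tcp_rot: [1.0, -0.001, -0.0, -0.0]
force: [0.0, 0.5, -0.2]
grip_width: 0.0853
```

```bash
python3 snap.py m side
```

```text
(no output)
```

View pics/m_side.png

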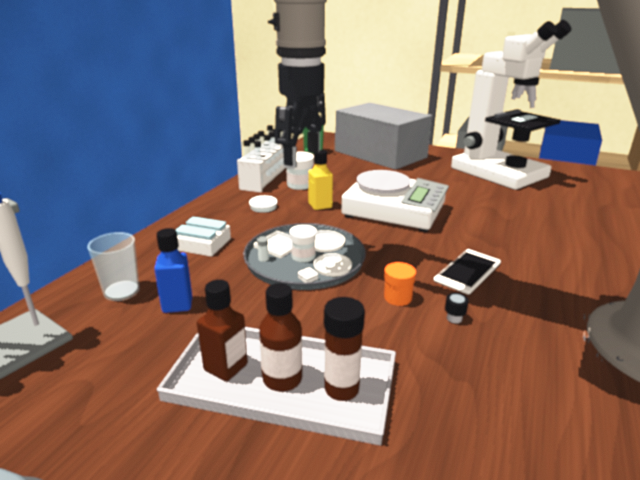

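Call:
drive_tool:
  steps:
    - [[0,0,12,0,-1],[0,0,22,0,-1],[0,0,26,0,-1],[0,0,26,0,-1],[0,0,24,0,-1],[0,0,18,0,-1],[0,0,12,0,-1],[0,0,7,0,-1],[0,0,2,0,-1],[0,0,0,0,-1]]

```text
time_s: 28.1
position: [0.5969, -0.0109, 0.0354]
tcp_rot: [1.0, -0.0, 0.0, 0.0]
force: [-0.1, 0.4, -0.4]
grip_width: 0.0853
```

```bash
python3 snap.py n side
python3 - <<'E'
import pickle
from h import *
P=pickle.load(open('n.pkl','rb'))
zoom(P['side']['image'],240,130,390,290,4.5,'pics/n_z.png')
E
```

```text
(no output)
```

View pics/n_z.png

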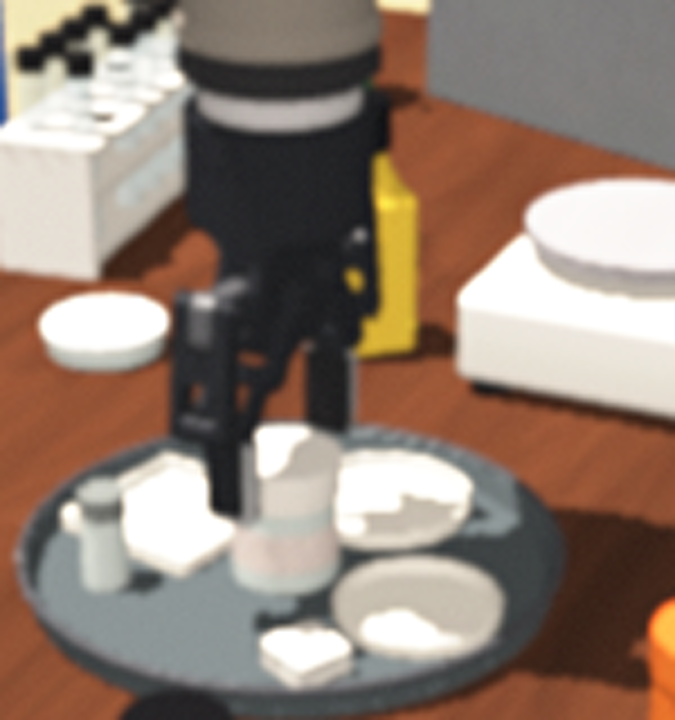

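Call:
drive_tool:
  steps:
    - [[0,0,0,0,0],[0,0,0,0,1],[0,0,0,0,1],[0,0,0,0,1],[0,0,0,0,1],[0,0,-4,0,1],[0,0,-12,0,1],[0,0,-22,0,1],[0,0,-30,0,1],[0,0,-30,0,1]]

```text
time_s: 29.4
position: [0.5965, -0.0109, 0.1343]
tcp_rot: [1.0, -0.0, -0.0, 0.0]
force: [-0.0, -0.5, -0.4]
grip_width: 0.0481
```

```bash
python3 snap.py o side
python3 - <<'E'
import pickle
from h import *
P=pickle.load(open('o.pkl','rb'))
zoom(P['side']['image'],240,130,390,290,4.5,'pics/o_z.png')
E
```

```text
(no output)
```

View pics/o_z.png

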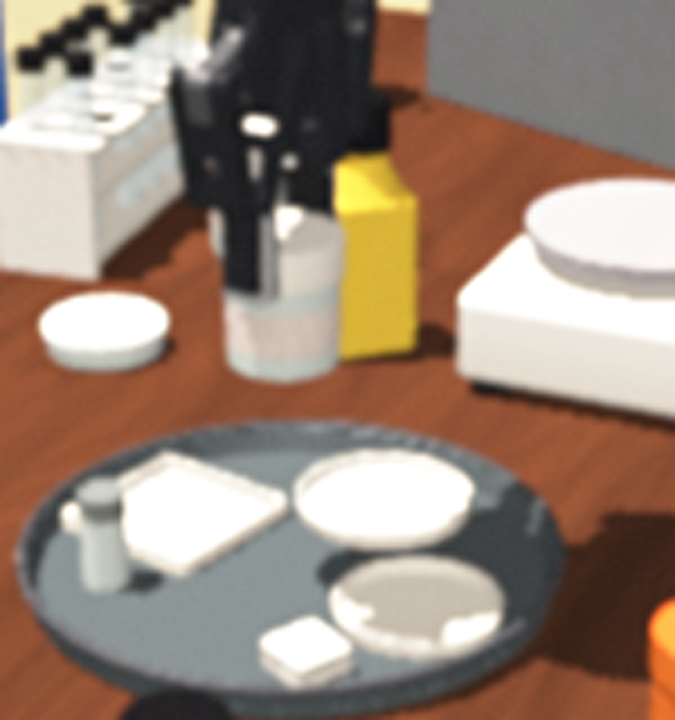

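Call:
drive_tool:
  steps:
    - [[-2,5,-25,0,1],[-5,15,-14,0,1],[-9,35,0,0,1],[-10,42,0,0,1],[-10,44,0,0,1],[-10,44,0,0,1],[-9,40,0,0,1],[-7,30,0,0,1],[-4,18,0,0,1],[-1,6,0,0,1]]

```text
time_s: 30.7
position: [0.5289, -0.2907, 0.1718]
tcp_rot: [1.0, -0.001, -0.0, -0.0]
force: [0.1, 0.1, -0.7]
grip_width: 0.0484
```

```bash
python3 snap.py p top side
```

```text
(no output)
```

View pics/p_top.png

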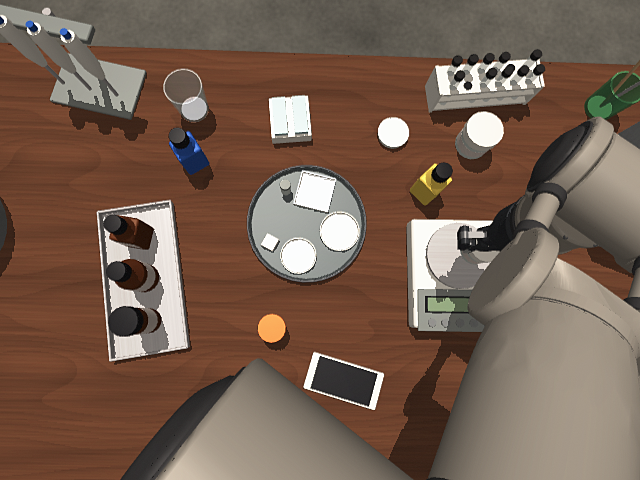

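View pics/p_side.png

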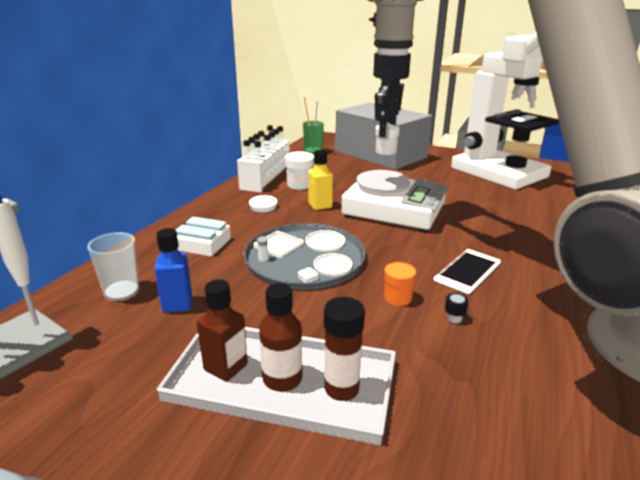

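Call:
drive_tool:
  steps:
    - [[0,-1,6,0,1],[0,0,12,0,1],[0,0,15,0,1],[0,0,13,0,1],[0,0,9,0,1],[0,0,5,0,1],[0,0,3,0,1],[0,0,1,0,1],[0,0,0,0,1],[0,0,0,0,1]]

```text
time_s: 32.05
position: [0.5296, -0.289, 0.1083]
tcp_rot: [1.0, -0.0, 0.0, 0.0]
force: [-0.8, 0.0, -0.2]
grip_width: 0.0482
```

```bash
python3 snap.py q side
python3 - <<'E'
import pickle
from h import *
P=pickle.load(open('p.pkl','rb'));p=P['top']
g=p['image'].min(2); 
m=(g>165).astype(np.uint8); m[:165]=0;m[285:]=0;m[:,:245]=0;m[:,370:]=0
n,l,s,c=cv2.connectedComponentsWithStats(m)
for i in range(1,n):
    if s[i,4]>300:
        pts=cv2.findContours((l==i).astype(np.uint8),0,1)[0][0].reshape(-1,2)
        X=np.array([atz(p,u,v,.011)[:2] for u,v in pts])
        (ce,sz,a)=cv2.minAreaRect(X.astype(np.float32)*1000); (cc,r)=cv2.minEnclosingCircle(X.astype(np.float32)*1000)
        el=cv2.fitEllipse((X*1000).astype(np.float32))
        print(s[i],np.round(ce,1),np.round(sz,1),round(a,1),'circ',np.round(cc,1),round(r,1),'ell',np.round(el[0],1),np.round(el[1],1))
P=pickle.load(open('q.pkl','rb'))
zoom(P['side']['image'],300,60,460,240,4,'pics/q_z.png')
E
```

```text
[ 252  170   84   82 2809] [634.6  19.3] [106.3 202.2] 32.7 circ [612.9   5.2] 103.3 ell [634.5  19.5] [ 98.3 194.2]
[ 320  211   40   40 1215] [580.5 -78.1] [77.1 76.1] 1.4 circ [580.7 -77.2] 39.7 ell [580.  -77.5] [75.5 76.9]
[ 280  237   36   37 1012] [530.4   2.1] [69.6 67.2] 1.4 circ [531.    1.6] 35.6 ell [531.1   1.5] [67.9 69.6]
```

View pics/q_z.png

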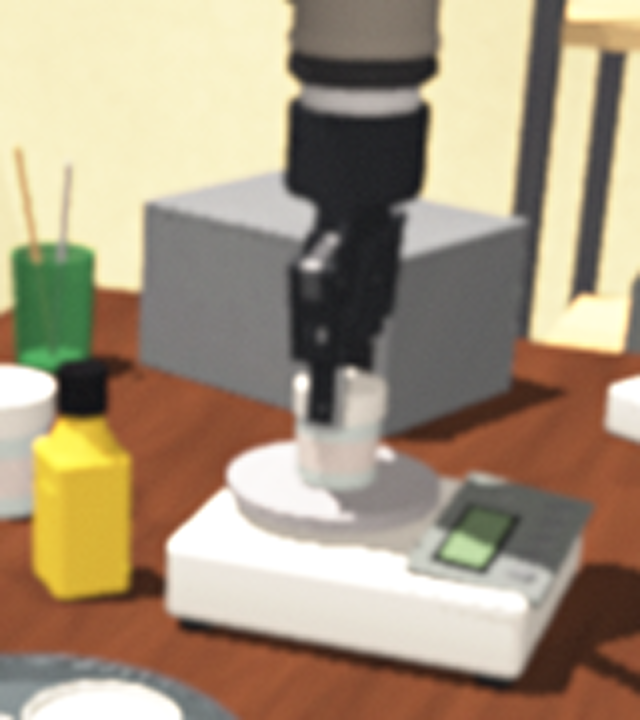

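Call:
drive_tool:
  steps:
    - [[0,0,1,0,1],[0,0,1,0,1],[0,0,0.3,0,1],[0,0,0,0,1],[0,0,0,0,0.3],[0,0,0,0,-0.5],[0,0,0,0,-1],[0,0,0,0,-1],[0,0,-10,0,-1],[0,0,-20,0,-1]]

```text
time_s: 33.35
position: [0.5291, -0.2887, 0.1358]
tcp_rot: [1.0, -0.0, -0.001, -0.0]
force: [0.7, 0.9, -0.1]
grip_width: 0.0853
```

Call:
drive_tool:
  steps:
    - [[0,0,-35,0,-1],[0,-10,-30,0,-1],[-2,-30,-8,0,-1],[-4,-48,0,0,-1],[-5,-55,0,0,-1],[-5,-55,0,0,-1],[-5,-55,0,0,-1],[-5,-55,0,0,-1],[-5,-55,0,0,-1],[-5,-55,0,0,-1]]

```text
time_s: 34.6
position: [0.4935, 0.1309, 0.2096]
tcp_rot: [1.0, -0.0, 0.001, -0.0]
force: [1.3, 0.7, 0.1]
grip_width: 0.0854
```

```bash
python3 snap.py r top side
```

```text
(no output)
```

View pics/r_top.png

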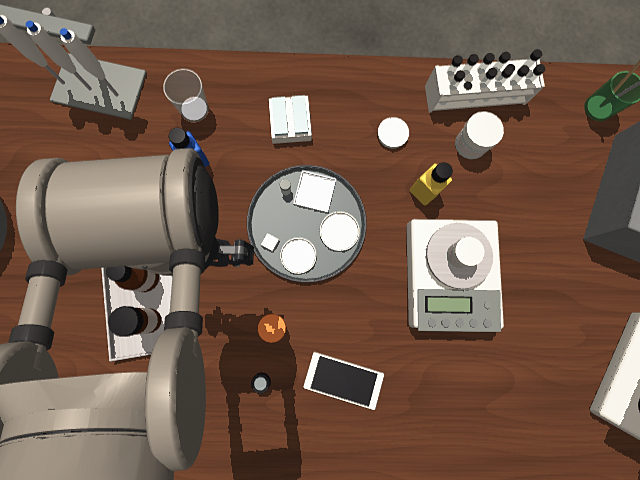

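View pics/r_side.png

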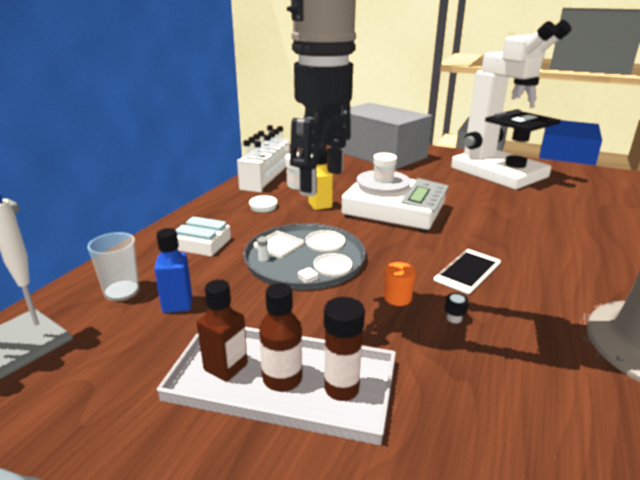

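Call:
drive_tool:
  steps:
    - [[-4,-50,0,0,-1],[-5,-50,0,0,-1],[-4,-40,0,0,-1],[-2,-18,0,0,-1],[0,-2,10,0,-1],[0,0,22,0,-1],[0,0,22,0,-1],[0,0,15,0,-1],[0,0,4,0,-1],[0,0,0,0,-1]]

```text
time_s: 35.95
position: [0.4791, 0.2888, 0.1359]
tcp_rot: [1.0, -0.0, 0.0, 0.0]
force: [-0.6, 0.5, -0.1]
grip_width: 0.0854
```

Run:
```python
import pickle
from h import *
p=pickle.load(open('r.pkl','rb'))['top']
overlay(p,[(circ(.529,-.2895,.129,.025),(0,255,0)),(circ(.529,-.2895,.074,.06),(255,0,255))],(400,210,510,340),5,'pics/jarck.png')
```

```text
(no output)
```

View pics/jarck.png

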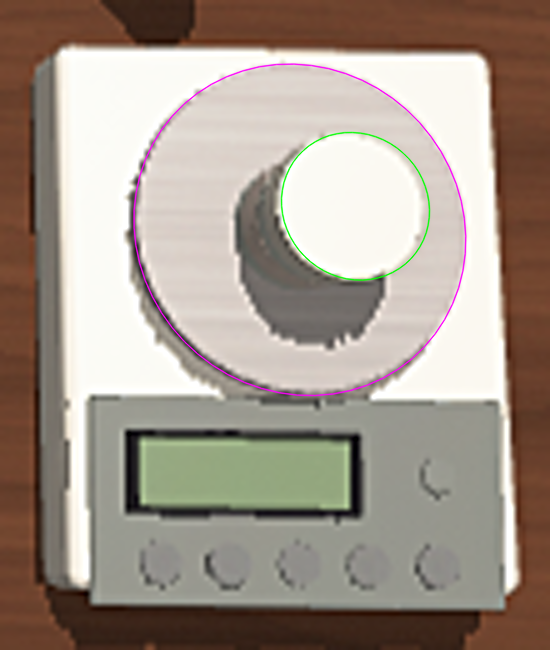

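Call:
drive_tool:
  steps:
    - [[0,-2,10,0,-1],[0,0,8,0,-1],[0,0,3,0,-1],[0,0,0,0,-1],[0,0,0,0,0],[0,0,0,0,1],[0,0,0,0,1],[0,0,0,0,1],[0,0,0,0,1],[0,0,0,0,1]]

```text
time_s: 37.2
position: [0.4791, 0.2912, 0.1151]
tcp_rot: [1.0, -0.0, 0.0, -0.0]
force: [-0.0, -1.3, 4.3]
grip_width: 0.0303
```

Call:
drive_tool:
  steps:
    - [[0,0,-3,0,1],[0,0,-8,0,1],[0,0,-16,0,1],[0,0,-24,0,1],[0,0,-24,0,1],[0,0,-14,0,1],[0,0,-4,0,1],[0,0,0,0,1],[0,0,0,0,1],[0,0,0,0,1]]

```text
time_s: 38.45
position: [0.4785, 0.2911, 0.2069]
tcp_rot: [1.0, -0.0, -0.001, 0.0]
force: [-0.1, -0.3, -1.9]
grip_width: 0.0302
```

```bash
python3 snap.py s side
python3 - <<'E'
import pickle
from h import *
P=pickle.load(open('s.pkl','rb'))
zoom(P['side']['image'],140,160,440,460,2.5,'pics/s_z.png')
E
```

```text
(no output)
```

View pics/s_z.png

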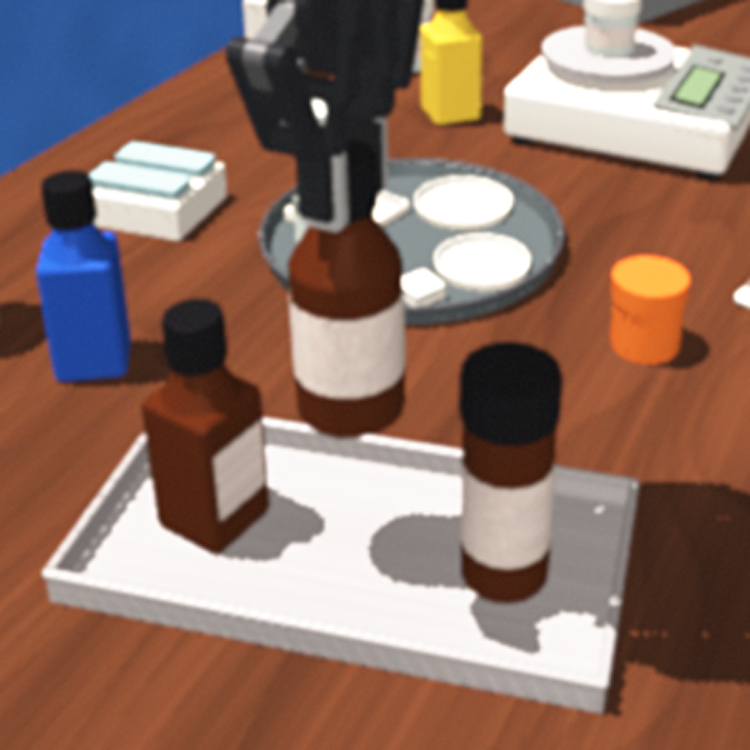

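Call:
drive_tool:
  steps:
    - [[4,15,0,0,1],[10,36,0,0,1],[13,45,0,0,1],[14,48,0,0,1],[14,48,0,0,1],[14,48,0,0,1],[13,46,0,0,1],[11,40,0,0,1],[8,28,0,0,1],[3,13,0,0,1]]

```text
time_s: 39.75
position: [0.5824, -0.0782, 0.2074]
tcp_rot: [1.0, -0.001, -0.0, 0.0]
force: [-0.2, 0.2, -2.2]
grip_width: 0.0305
```

Call:
drive_tool:
  steps:
    - [[0,0,8,0,1],[0,0,14,0,1],[0,0,18,0,1],[0,0,16,0,1],[0,0,10,0,1],[0,0,4,0,1],[0,0,0,0,1],[0,0,0,0,1],[0,0,0,0,1],[0,0,0,0,1]]

```text
time_s: 41.0
position: [0.5827, -0.0759, 0.138]
tcp_rot: [1.0, -0.0, 0.0, 0.0]
force: [0.1, 0.6, -2.5]
grip_width: 0.0302
```

```bash
python3 snap.py t side
python3 - <<'E'
import pickle
from h import *
P=pickle.load(open('t.pkl','rb'))
zoom(P['side']['image'],240,100,390,290,4,'pics/t_z.png')
E
```

```text
(no output)
```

View pics/t_z.png

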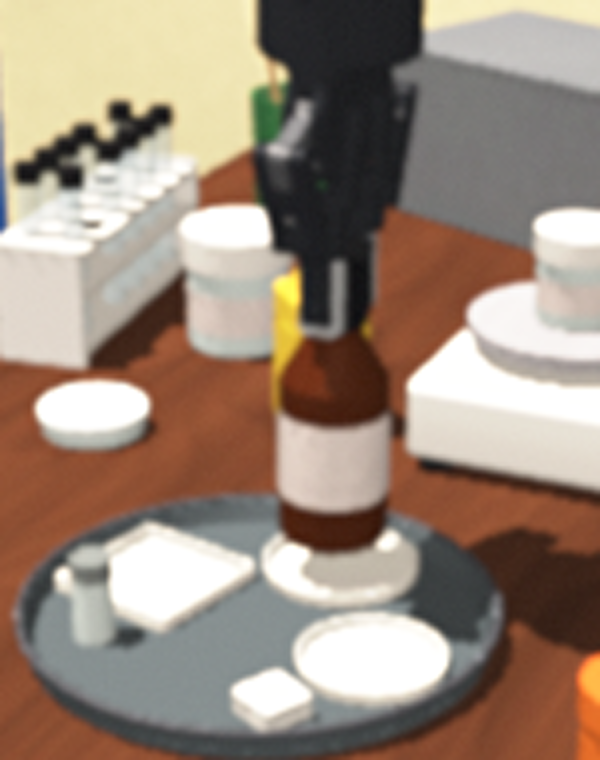

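Over the saucer as before; lower 20.5 mm, release, go up.

Call:
drive_tool:
  steps:
    - [[0,0,6,0,1],[0,0,7,0,1],[0,0,4,0,1],[0,0,2,0,1],[0,0,1.5,0,1],[0,0,0.7,0,1],[0,0,0,0,1],[0,0,0,0,0.5],[0,0,0,0,-0.3],[0,0,0,0,-0.5]]

```text
time_s: 42.3
position: [0.5826, -0.0759, 0.1163]
tcp_rot: [1.0, -0.0, -0.0, 0.0]
force: [-0.1, -0.1, -0.3]
grip_width: 0.064
```

Call:
drive_tool:
  steps:
    - [[0,0,0,0,-0.8],[0,0,-15,0,-1],[0,0,-25,0,-1],[0,0,-30,0,-1],[0,0,-15,0,-1],[0,-15,-3,0,-1],[-1,-35,0,0,-1],[-3,-50,0,0,-1],[-4,-55,0,0,-1],[-4,-55,0,0,-1]]

```text
time_s: 43.55
position: [0.5695, 0.1366, 0.2033]
tcp_rot: [1.0, -0.0, -0.001, 0.0]
force: [1.0, -0.3, 0.1]
grip_width: 0.0852
```

```bash
python3 snap.py u side
python3 - <<'E'
import pickle
from h import *
P=pickle.load(open('u.pkl','rb'))
zoom(P['side']['image'],160,100,460,400,2.5,'pics/u_z.png')
E
```

```text
(no output)
```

View pics/u_z.png

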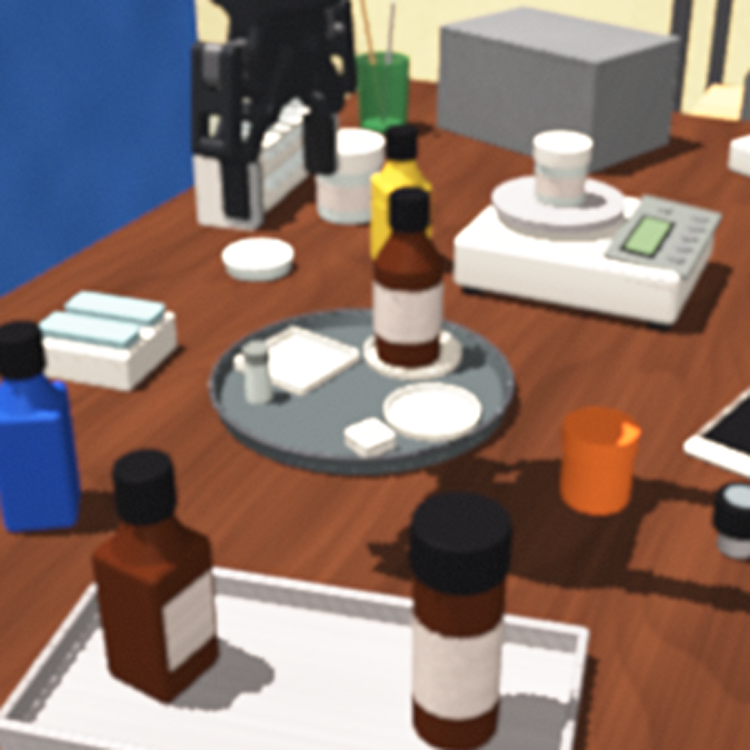

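Call:
drive_tool:
  steps:
    - [[-4,-50,0,0,-1],[-4,-50,0,0,-1],[-3,-42,0,0,-1],[-1,-22,0,0,-1],[0,-6,10,0,-1],[0,0,18,0,-1],[0,0,18,0,-1],[0,0,10,0,-1],[0,0,2,0,-1],[0,0,0,0,-1]]

```text
time_s: 44.85
position: [0.5591, 0.3038, 0.1468]
tcp_rot: [1.0, -0.001, 0.0, -0.0]
force: [-0.3, 0.8, 0.4]
grip_width: 0.0853
```

```bash
python3 snap.py v side
python3 - <<'E'
import pickle
from h import *
P=pickle.load(open('v.pkl','rb'))
zoom(P['side']['image'],140,160,440,460,2.5,'pics/v_z.png')
E
```

```text
(no output)
```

View pics/v_z.png

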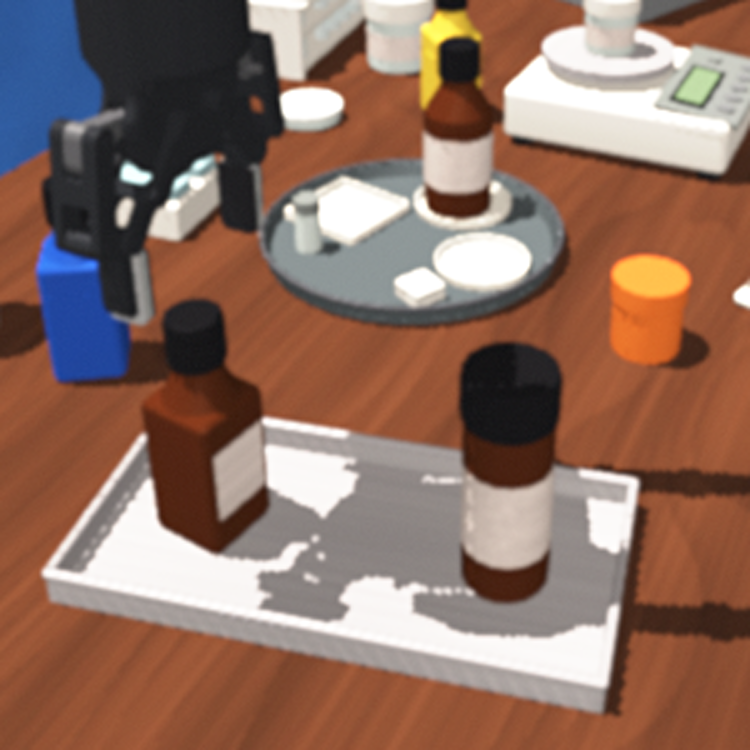

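Descend 37.5 mm with small correction, grip, lift.

Call:
drive_tool:
  steps:
    - [[-1,-2.5,8,0,-1],[0,0,14,0,-1],[0,0,10,0,-1],[0,0,5,0,-1],[0,0,0.5,0,-1],[0,0,0,0,0],[0,0,0,0,1],[0,0,0,0,1],[0,0,0,0,1],[0,0,0,0,1]]

```text
time_s: 46.15
position: [0.5582, 0.3068, 0.1095]
tcp_rot: [1.0, -0.0, 0.001, -0.0]
force: [-0.1, -0.0, 2.9]
grip_width: 0.0282
```

Call:
drive_tool:
  steps:
    - [[0,0,0,0,1],[0,0,-3,0,1],[0,0,-8,0,1],[0,0,-16,0,1],[0,0,-24,0,1],[0,0,-24,0,1],[0,0,-14,0,1],[0,0,-4,0,1],[0,0,0,0,1],[0,0,0,0,1]]

```text
time_s: 47.4
position: [0.5573, 0.3064, 0.2009]
tcp_rot: [1.0, -0.0, -0.001, 0.0]
force: [-0.6, -0.0, -1.8]
grip_width: 0.0281
```

```bash
python3 snap.py w side
python3 - <<'E'
import pickle
from h import *
P=pickle.load(open('w.pkl','rb'))
zoom(P['side']['image'],140,160,440,460,2.5,'pics/w_z.png')
E
```

```text
(no output)
```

View pics/w_z.png

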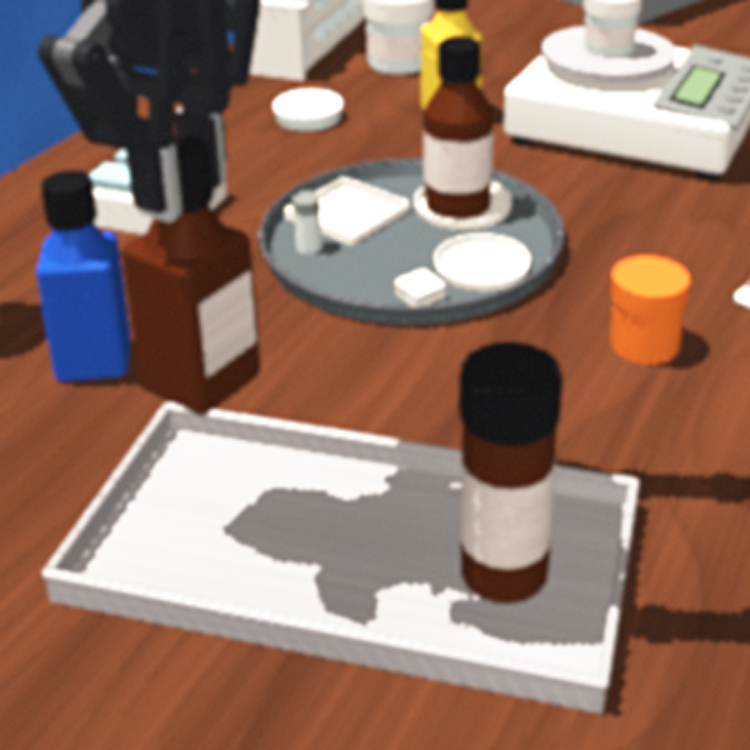

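Call:
drive_tool:
  steps:
    - [[4,15,0,0,1],[10,34,0,0,1],[13,42,0,0,1],[13,44,0,0,1],[13,44,0,0,1],[13,44,0,0,1],[13,43,0,0,1],[12,38,0,0,1],[8,23,0,0,1],[3,10,0,0,1]]

```text
time_s: 48.7
position: [0.6597, -0.0319, 0.2016]
tcp_rot: [1.0, -0.001, -0.0, -0.0]
force: [-0.2, 0.1, -2.5]
grip_width: 0.0286
```

Call:
drive_tool:
  steps:
    - [[0,0,8,0,1],[0,0,14,0,1],[0,0,18,0,1],[0,0,15,0,1],[0,0,8,0,1],[0,0,3,0,1],[0,0,0,0,1],[0,0,0,0,1],[0,0,0,0,1],[0,0,0,0,1]]

```text
time_s: 49.95
position: [0.6597, -0.0305, 0.1363]
tcp_rot: [1.0, -0.0, 0.0, 0.0]
force: [-0.7, -0.2, -2.1]
grip_width: 0.0285
```

```bash
python3 snap.py x side
python3 - <<'E'
import pickle
from h import *
P=pickle.load(open('x.pkl','rb'))
zoom(P['side']['image'],220,100,370,290,4,'pics/x_z.png')
E
```

```text
(no output)
```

View pics/x_z.png

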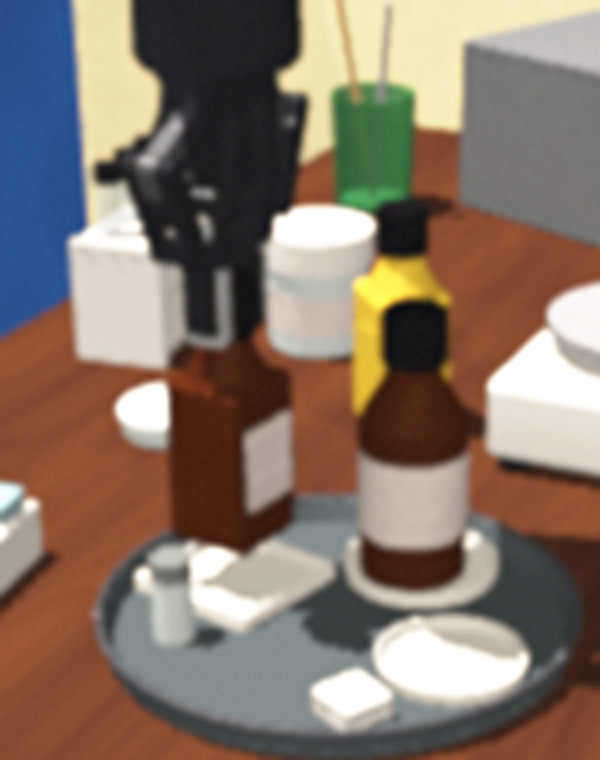

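Same image column as at the pick-up. Lower 25.5 mm, release.

Call:
drive_tool:
  steps:
    - [[0,0,7,0,1],[0,0,8,0,1],[0,0,5,0,1],[0,0,3,0,1],[0,0,2,0,1],[0,0,0.8,0,1],[0,0,0,0,1],[0,0,0,0,0.5],[0,0,0,0,-0.3],[0,0,0,0,-0.5]]

```text
time_s: 51.25
position: [0.6597, -0.0304, 0.1102]
tcp_rot: [1.0, -0.0, 0.0, 0.0]
force: [0.2, 0.1, 0.0]
grip_width: 0.0631
```

Call:
drive_tool:
  steps:
    - [[0,0,0,0,-0.8],[0,0,-15,0,-1],[0,0,-25,0,-1],[0,0,-30,0,-1],[0,0,-15,0,-1],[-10,-12,-3,0,-1],[-25,-30,0,0,-1],[-35,-42,0,0,-1],[-38,-45,0,0,-1],[-38,-45,0,0,-1]]

```text
time_s: 52.5
position: [0.5108, 0.1453, 0.1971]
tcp_rot: [1.0, -0.0, -0.001, -0.0]
force: [1.0, 0.8, 0.9]
grip_width: 0.0853
```

```bash
python3 snap.py y side
python3 - <<'E'
import pickle
from h import *
P=pickle.load(open('y.pkl','rb'))
zoom(P['side']['image'],160,100,460,400,2.5,'pics/y_z.png')
E
```

```text
(no output)
```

View pics/y_z.png

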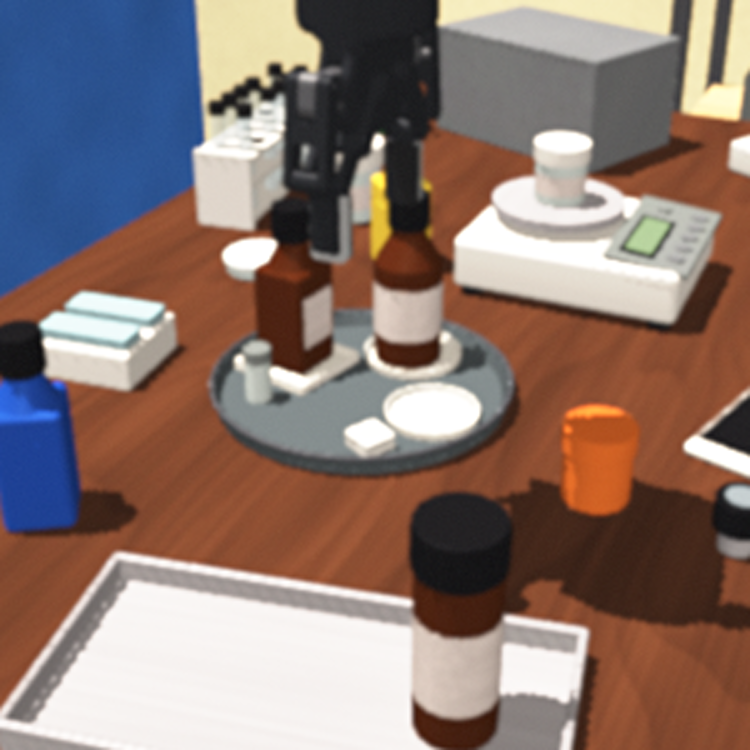

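Call:
drive_tool:
  steps:
    - [[-36,-42,0,0,-1],[-34,-40,0,0,-1],[-24,-28,0,0,-1],[-12,-15,0,0,-1],[-4,-5,8,0,-1],[0,0,16,0,-1],[0,0,16,0,-1],[0,0,8,0,-1],[0,0,2,0,-1],[0,0,0,0,-1]]

```text
time_s: 53.8
position: [0.404, 0.2736, 0.1483]
tcp_rot: [1.0, -0.0, 0.0, 0.0]
force: [-0.9, -0.5, 0.5]
grip_width: 0.0856
```

```bash
python3 -c "
from bench import ctrl
o=ctrl.get_obs();print(o['position'],o['qvel'].round(3))"
```

```text
[0.40396082 0.27360584 0.14825382] [ 0.002 -0.008 -0.007  0.001  0.002  0.001]
```

Call:
drive_tool:
  steps:
    - [[-4,-3,8,0,-1],[0,0,16,0,-1],[0,0,15,0,-1],[0,0,8,0,-1],[0,0,1.5,0,-1],[0,0,0,0,0],[0,0,0,0,1],[0,0,0,0,1],[0,0,0,0,1],[0,0,0,0,1]]

```text
time_s: 55.05
position: [0.4002, 0.2768, 0.1005]
tcp_rot: [1.0, -0.0, 0.001, -0.0]
force: [-0.2, -0.8, 5.4]
grip_width: 0.047
```

Call:
drive_tool:
  steps:
    - [[0,0,0,0,1],[0,0,-3,0,1],[0,0,-8,0,1],[0,0,-16,0,1],[0,0,-22,0,1],[0,0,-22,0,1],[0,0,-14,0,1],[0,0,-4,0,1],[0,0,0,0,1],[0,0,0,0,1]]

```text
time_s: 56.3
position: [0.3993, 0.2765, 0.1879]
tcp_rot: [1.0, -0.0, -0.001, 0.0]
force: [-0.8, -0.7, -2.4]
grip_width: 0.0467
```

```bash
python3 snap.py z side
python3 - <<'E'
import pickle
from h import *
P=pickle.load(open('z.pkl','rb'))
zoom(P['side']['image'],140,160,440,460,2.5,'pics/z_z.png')
E
```

```text
(no output)
```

View pics/z_z.png

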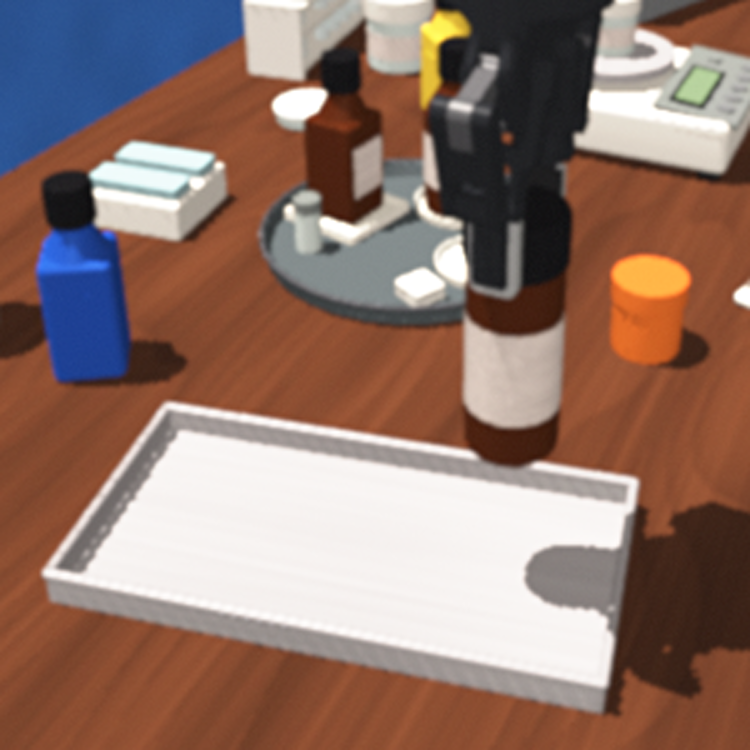

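Call:
drive_tool:
  steps:
    - [[8,17,0,0,1],[16,33,0,0,1],[18,38,0,0,1],[18,38,0,0,1],[18,38,0,0,1],[18,38,0,0,1],[16,34,0,0,1],[12,26,0,0,1],[6,11,0,0,1],[1,2,0,0,1]]

```text
time_s: 57.6
position: [0.5305, 0.0016, 0.1882]
tcp_rot: [1.0, -0.001, -0.0, -0.0]
force: [1.2, 0.5, -1.6]
grip_width: 0.0463
```

Call:
drive_tool:
  steps:
    - [[0,0,8,0,1],[0,0,14,0,1],[0,0,16,0,1],[0,0,13,0,1],[0,0,7,0,1],[0,0,3,0,1],[0,0,0,0,1],[0,0,0,0,1],[0,0,0,0,1],[0,0,0,0,1]]

```text
time_s: 58.85
position: [0.5307, 0.0016, 0.1279]
tcp_rot: [1.0, -0.0, 0.0, 0.0]
force: [0.6, -0.2, -2.2]
grip_width: 0.0464
```

```bash
python3 snap.py za side
python3 - <<'E'
import pickle
from h import *
P=pickle.load(open('za.pkl','rb'))
zoom(P['side']['image'],220,60,420,290,3,'pics/za_z.png')
E
```

```text
(no output)
```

View pics/za_z.png

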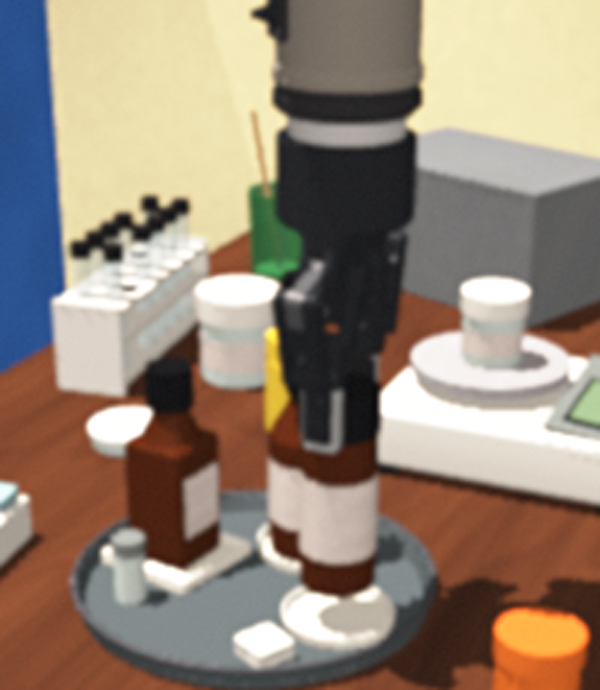

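Centred over its saucer. Lower 25.5 mm, release with a limited opening (the cone bottle is near), retreat upward.

Call:
drive_tool:
  steps:
    - [[0,0,7,0,1],[0,0,8,0,1],[0,0,5,0,1],[0,0,3,0,1],[0,0,2,0,1],[0,0,0.7,0,1],[0,0,0,0,1],[0,0,0,0,0.5],[0,0,0,0,-0.5],[0,0,0,0,-0.9]]

```text
time_s: 60.15
position: [0.5306, 0.0016, 0.1018]
tcp_rot: [1.0, -0.0, -0.0, 0.0]
force: [-0.6, 0.3, 0.9]
grip_width: 0.0796
```

Call:
drive_tool:
  steps:
    - [[0,0,0,0,-1],[0,0,0,0,-1],[0,0,-12,0,-1],[0,0,-25,0,-1],[0,0,-30,0,-1],[0,0,-25,0,-1],[0,-10,-10,0,-1],[-10,-30,0,0,-1],[-20,-40,0,0,-1],[-20,-40,0,0,-1]]

```text
time_s: 61.4
position: [0.4796, 0.1232, 0.2036]
tcp_rot: [1.0, -0.0, -0.0, -0.0]
force: [1.1, -0.4, -0.1]
grip_width: 0.0852
```

Call:
drive_tool:
  steps:
    - [[-20,-45,0,0,-1],[-20,-45,0,0,-1],[-15,-40,0,0,-1],[-5,-20,0,0,-1],[0,0,0,0,-1],[0,0,0,0,-1],[0,0,0,0,-1],[0,0,0,0,-1],[0,0,0,0,-1],[0,0,0,0,-1]]

```text
time_s: 62.65
position: [0.4209, 0.2715, 0.204]
tcp_rot: [1.0, -0.0, 0.0, 0.0]
force: [-0.1, 0.3, -0.9]
grip_width: 0.0853
```

```bash
python3 snap.py fin top side
python3 - <<'E'
import pickle
from ov import *
P=pickle.load(open('fin.pkl','rb'))
p=P['top']
e={'cone':(.581,-.077),'square':(.6595,-.030),'straight':(.5307,.001),'jar':(.529,-.2895)}
C=curves(e,np.radians(-14))[:12]
overlay(p,C,(240,140,400,290),5,'pics/fin_t.png')
zoom(P['side']['image'],220,110,460,290,3.3,'pics/fin_s.png')
E
```

```text
(no output)
```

View pics/fin_top.png

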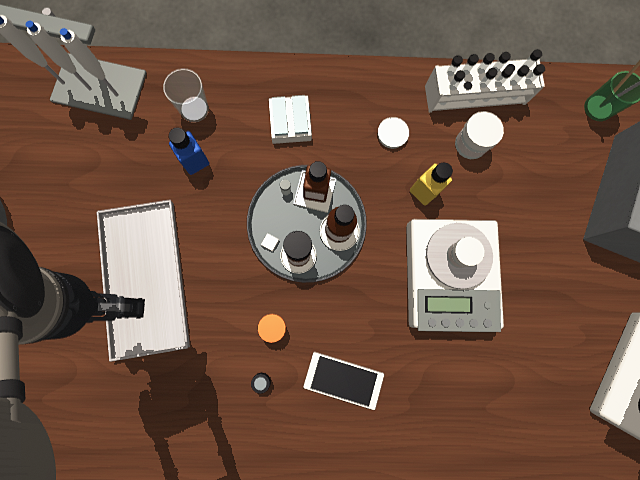

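View pics/fin_t.png

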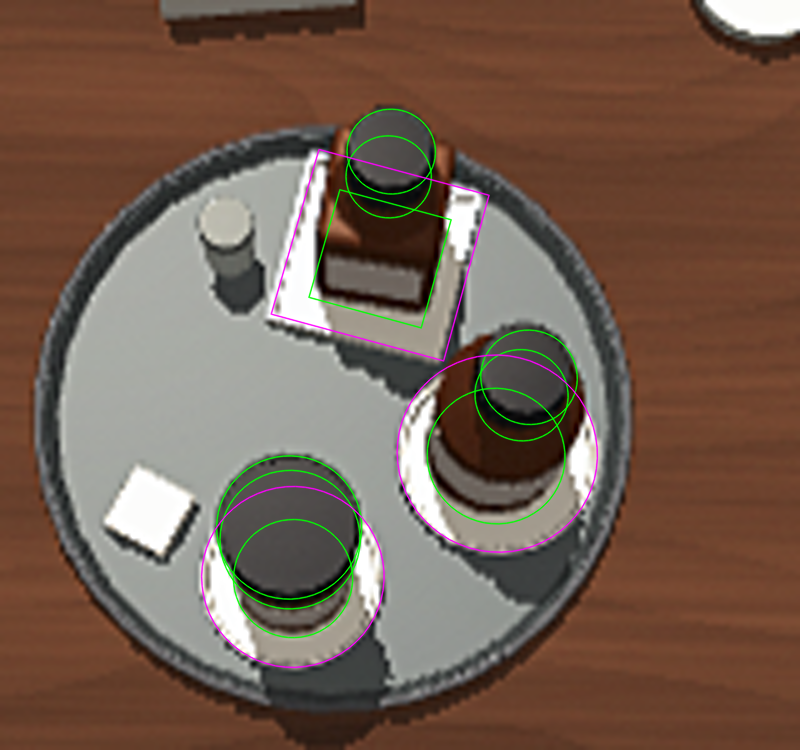

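View pics/fin_s.png

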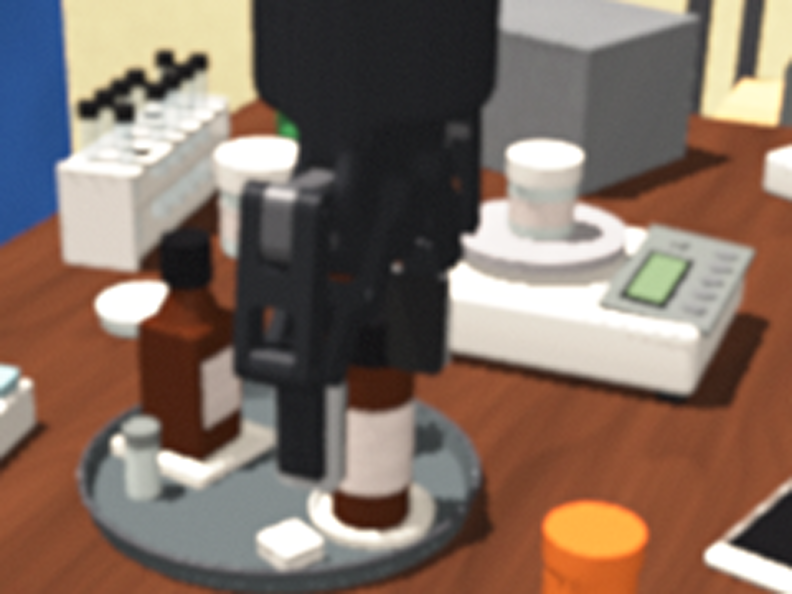

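All three bottles stand upright in their own saucers, matching the starting picture. The jar is centred on the pan, and the vial is at the same pixels as at the start, about (285,188) in the top view.

```bash
python3 -c "
from bench import ctrl
print(ctrl.finish_job())"
```

```text
the job is handed in; nothing more can be done
None
```

The job is done and handed in. I moved the three bottles upright onto the steel side tray, then stood the white-lidded jar on the balance pan. After that I put each bottle back in the saucer it started in. Robot time was about 63 s of the 141 s allowed.

**Last checks that passed:**
- **Bottles:** the final top view shows all three upright, each inside its own saucer, and the fitted outlines match the starting picture.
- **Jar:** the outline checked just after placing showed it centred on the pan, and the final pictures show it unmoved.
- **Vial:** it stands where it started, and so does the coverslip box.
- **Gripper:** it is open and clear of everything. The force readings returned with each move stayed under about 6 N.

**Small gaps:**
- The saucer positions measured from the empty tray differed by up to about 3 mm from where I had gripped the bottles. The saucers have about 10 mm of clearance all round, so this did not matter.
- In the last side picture the gripper hid the cone-shouldered bottle and the cap of the straight one. For the final state of those two I relied on the top view.

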